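# Load a test cartridge face down through a reader's sprung flaps

## Task

Turn the test cartridge over so that its blue scan face is down, set it on the reader's loading apron, and push it along the lane through the pair of sprung flaps until it sits fully home against the end stop, with both flaps swung shut behind it. Leave the other things on the bench where they stand.

Things in the scene. Friction and masses are not known exactly. Their poses are not given: they have to be found in the camera images.
- cartridge_center (a point): Centre of the test cartridge: a flat rounded block, 70 mm long (its x axis) x 56 mm wide (y) x 24 mm thick (z), 90 g (may vary), rigid, the same at both ends. Its z axis points out of the scan face. It starts lying flat on the bench with the scan face up. It can stand by itself on its 56 x 24 mm end faces, 70 mm tall.
- cartridge_scan_face (a point): Middle of the cartridge's scan face, 12 mm from its centre along +z: the blue face with black bars and a black round window. The opposite face is white with grey ribs.
- dock: White and grey cartridge reader, fixed to the bench. Origin: at bench height in the middle of its flap gate. x points into the reader (the way to push), y to the left seen so, z up. Its flat base plate, top 5 mm above the bench, 150 mm wide, runs from x = -130 to 200 mm. All lane walls end 39 mm above the bench; the lane has no roof.
- dock_apron (a point): Middle of the open loading apron with orange arrows: on the base plate's top, 96 mm before the gate (dock x = -96 mm). Beyond x = -62 mm white guide walls flare inward from about 94 mm apart to a straight lane, 62 mm wide, from x = -36 mm to the gate.
- dock_stop (a point): Middle of the end stop's foot: 113 mm behind the gate, on the base plate's top. The lane, wider just behind the gate for the flaps, is 62 mm wide again from dock x = 52 mm to here. The stop is the front of the reader's housing, 130 mm wide (y), 80 mm deep, 95 mm tall.
- dock_home (a point): Where the cartridge's centre is when it lies on the base plate nearly touching the end stop: 76 mm behind the gate (dock x), on the middle line, 17 mm above the bench (1 to 2 mm of play to the stop).
- flap_left (a joint): Left orange sprung flap, rad: 0 = shut across the lane, up to 1.55 swung inward (dock +x; it opens only so). The two meet in the middle like saloon doors; each is 36 mm long, 8 to 34 mm above the bench, on an upright hinge 37 mm beside the middle line. Spring: 0.025 Nm shut, 0.1 Nm open. It sweeps up to 38 mm behind the gate and shuts only when that space is clear.
- flap_right (a joint): Right orange sprung flap, the mirror image of flap_left; 0 = shut, positive = swung inward.
- beaker: Bystander, loose, not to be disturbed: clear 50 ml glass beaker, 46 mm across, 58 mm tall. Origin at the centre of its underside, z up.
- petri_dish: Bystander, loose, not to be disturbed: round closed petri dish, 64 mm across, 15 mm tall. Origin at the centre of its underside, z up.
- oil_bottle: Bystander, loose, not to be disturbed: brown dropper bottle with black cap, 34 mm across, 70 mm tall. Origin at the centre of its underside, z up.
- blue_cap: Bystander, loose, not to be disturbed: blue plastic cup-shaped cap, 35 mm across, 26 mm tall. Origin at the centre of its underside, z up.
- stain_bottle: Bystander, loose, not to be disturbed: dark red dropper bottle with red cap, 34 mm across, 89 mm tall. Origin at the centre of its underside, z up.
- specimen_jar: Bystander, loose, not to be disturbed: translucent jar with white lid, 43 mm across, 48 mm tall. Origin at the centre of its underside, z up.
- microscope: Fixed black and white microscope between the cartridge and the back: origin on the bench under its middle; it takes up about 60 to 80 mm either side of that in y, from 90 mm before it to the back in x, and is about 300 mm tall, its head overhanging to the front at 260 mm height. Keep the arm clear.

How it is judged:
By the outcome, as a careful person would: the job done as asked, in the order asked, and still so for the second after the job is handed in, with the robot touching nothing.
It also fails if it takes over 72 s, if anything falls off the work surface, if the arm or the gripper's body presses on something with over 40 N, if the wrist force passes 120 N, or if a joint passes its speed limit or range.

## Robot

A 7-joint arm with a two-finger parallel gripper is mounted at the origin on a cart in front of the work surface, level with it; the furniture and walls round the work are solid. World frame = base frame: x ahead of the robot, y to its left, z up, the work surface at z = 0. Lengths are in m, angles in rad, forces in N, time in s.
With the tool pointing down it reaches from about 0.4 to 0.875 m from the base axis. Payload 4.4 kg.
Tool frame: the origin (TCP) lies between the finger pads; the fingertips stand env.tip_extent ahead of it and the grasp point (between the pads) lies 8 mm behind it (env.tip_extent is the distance from the TCP to the fingertips, in m); x points along the fingers, z is the direction in which the jaws open and shut, and the axes are right-handed (so a half turn about x gives the same grasp; the last joint's range is limited). The gripper opens to 85 mm and grips with 20 to 120 N. Pads are 22 mm wide; open, the fingers measure 114 mm over their backs; the gripper's body (76 mm by 85 mm) begins 54 mm behind the grasp point. The pads swing forward as they close: fully open they stand 13 mm farther back than shut.
Start: joints at [1.271, 0.628, 0.038, 1.517, -0.027, 0.996, -0.02], TCP at [0.151, -0.632, 0.242] pointing down, gripper open.
Joint ranges: [-3.06, 3.06], [-0.37, 2.12], [-1.25, 1.32], [0.18, 2.47], [-1.1, 4.24], [0.23, 1.98], [-2.94, 2.94]. Speed limits (rad/s): [2.57, 2.57, 3.14, 3.14, 3.14, 3.14, 3.14].

## Interface

Orientations are given as [roll, pitch, yaw] about the fixed x, y, z axes, in that order (R = Rz(yaw) Ry(pitch) Rx(roll)).
In Python, from rig import get_obs, grab_frame, job, env gives the robot as it stands.
- The arm moves only by the tool arm_command, never from a script. Its argument "series" is one flat list of numbers, 7 for each row, row after row: the shift along the world's x, y, z in cm, then the turn, a rotation vector about the world's x, y, z in degrees, then the closure, from 0 (fully open) to 1 (shut). In form: [dx, dy, dz, wx, wy, wz, hand, dx, dy, dz, wx, wy, wz, hand, ...]. A call has exactly 8 rows; each row shifts and turns the pose as measured when the row begins; what a row does not reach is not made up. A row lasts 1/12 s, in which the tool goes at most 41.7 mm and 7.16 degrees, less where a joint would pass 70% of its speed; a pose out of reach is approached as far as the arm can. A call is refused whole if a number of a shift passes 4.17 or a number of a turn 7.16, either way. A call with a gripper value outside its range is refused whole. The fingers move at their own pace and stop on an object; "force" is the grip in N (left out, the last holds). Time passes only in rows, so rows that do not move let the fingers close, or fill a call up. It gives the time, the measured TCP pose, the force and the opening at its end, in the units of the state.
- get_obs(): the state, without advancing time (a new reading comes with each control period).
- grab_frame(name): name is "side" or "top"; returns a dict with "img" (480x640x3 uint8, blue, green, red), "camera_matrix" (3x3 intrinsics, pixels), "k1" (the pictures are not rectified: a ray, as slopes to the right and down, at radius r is drawn at 1 + k1 r^2 times it, then the intrinsics apply), "extrinsics" (4x4, takes a point from camera to world coordinates). Camera axes: x right, y down, z forward; pixel columns grow to the right and rows downward; lengths in m; the calibration is good to about 2 mm. A picture is of the moment at which its call begins. There is no depth.
- job.finish_job(): hands the job in, once; it reports no verdict.
The state is a dict: "clock": time; "qpos": joint angles; "qvel": joint speeds; "effort": joint torques, N m; "tool_pos": TCP position; "tcp_rot": TCP orientation; "wrist_force": force on the tool from outside, world axes, zero at the start; "ft_torque": the same for the moment, N m; "gripper_width": finger opening in m.
Only numpy, scipy, OpenCV 4.12 (cv2) and the standard library are available. Lean on these libraries where they do the work, as an engineer would, in place of code of your own. Each camera call takes 0.05 s, during which the arm holds its last target.

## Working session

There is one attempt and no reset: what is moved stays moved. The work goes in short steps, Python scripts to look and compute and a tool call to move; the robot and the scene stay as the last step left them, time stands still between calls to the robot, and variables do not carry over. Pictures are saved under pics/ and viewed, and the job is handed in when it is done.

Besides the shell and the picture viewer there is one more tool, called after "Call:" by a JSON object that holds its "name" and its "arguments". arm_command: Moves the arm, as the interface text tells. Its arguments: {"type":"object","properties":{"series":{"type":"array"},"force":{"type":"number"}},"required":["series"]}

```bash
ls; mkdir -p pics; python3 - <<'E'
from rig import get_obs, grab_frame, job, env
import cv2, numpy as np
print(get_obs()); print(env.tip_extent)
for n in("side","top"):
    f=grab_frame(n); cv2.imwrite(f"pics/{n}0.png",f["img"]); print(n,f["camera_matrix"],f["k1"],f["extrinsics"])
E
```

```text
pics
{'clock': 0.0, 'qpos': array([ 1.2712251 ,  0.62933865,  0.03840918,  1.51835651, -0.02697206,
        0.99626904, -0.02000041]), 'qvel': array([ 3.93994227e-05,  1.27434556e-03, -1.52297203e-04, -1.08273103e-03,
       -1.54884825e-03,  1.30959092e-03, -6.04317399e-04]), 'effort': array([ 7.02020734e-04, -5.63396001e+01,  1.22554097e+00, -1.93445402e+01,
        1.07598701e-02,  1.04087600e-02, -2.11143146e-06]), 'tool_pos': array([ 0.1504746 , -0.63173855,  0.24139698]), 'tcp_rot': array([-3.12657325,  1.56894192,  1.81962853]), 'wrist_force': array([-0.12660039, -0.14655145,  0.58798458]), 'ft_torque': array([-0.05335707, -0.02886972,  0.01219938]), 'gripper_width': 0.08585137928361576}
0.011
side [[473.08457314   0.         323.56154753]
 [  0.         473.08457314 238.27009757]
 [  0.           0.           1.        ]] -0.011051037849594507 [[-0.85297426 -0.21815589  0.47417605 -0.02404231]
 [-0.5215105   0.31880818 -0.79144687  0.89183622]
 [ 0.02148759 -0.92237159 -0.38570576  0.48850824]
 [ 0.          0.          0.          1.        ]]
top [[589.94305806   0.         314.75858537]
 [  0.         589.94305806 243.71431283]
 [  0.           0.           1.        ]] -0.11717682736679204 [[-0.01846702 -0.99783869  0.06306289  0.4235417 ]
 [-0.99980668  0.01885571  0.00557392  0.01504406]
 [-0.00675097 -0.06294776 -0.99799399  1.4290507 ]
 [ 0.          0.          0.          1.        ]]
```

View pics/top0.png

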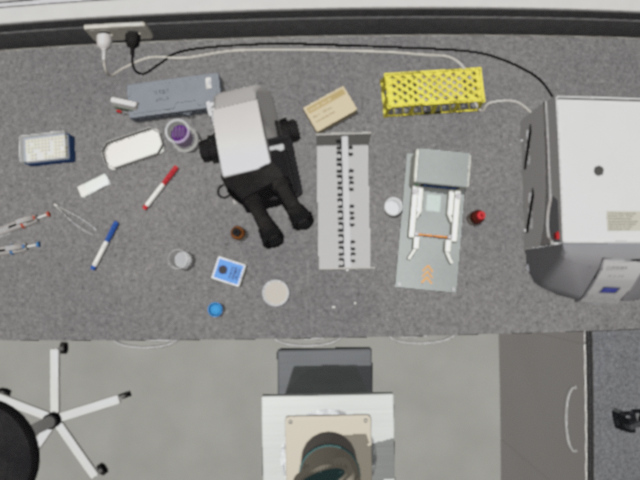

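View pics/side0.png

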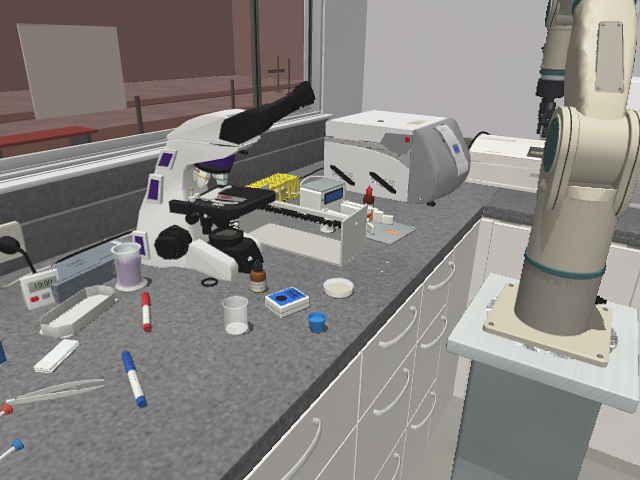

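```bash
cat > h.py <<'E'
from rig import get_obs, grab_frame, job, env
import cv2, numpy as np
from scipy.spatial.transform import Rotation as R
def ray(f,uv):
    K=f["camera_matrix"];d=np.array([f["k1"],0,0,0,0.])[:5]
    p=cv2.undistortPoints(np.array(uv,float).reshape(-1,1,2),K,d).reshape(-1,2)
    T=f["extrinsics"]; r=np.c_[p,np.ones(len(p))]@T[:3,:3].T
    return T[:3,3],r
def onz(f,uv,z):
    o,r=ray(f,uv); return o+r*((z-o[2])/r[:,2])[:,None]
def proj(f,P):
    T=np.linalg.inv(f["extrinsics"]);P=np.array(P,float).reshape(-1,3)
    c=P@T[:3,:3].T+T[:3,3]
    return cv2.projectPoints(c,np.zeros(3),np.zeros(3),f["camera_matrix"],np.array([f["k1"],0,0,0,0.]))[0].reshape(-1,2)
def st():
    o=get_obs();A=R.from_euler('xyz',o["tcp_rot"]).as_matrix()
    print("t",round(o["clock"],2),"p",o["tool_pos"].round(4),"F",o["wrist_force"].round(1),"w",round(o["gripper_width"],4));print("x",A[:,0].round(3),"z",A[:,2].round(3),"q",o["qpos"].round(2))
E
python3 - <<'E'
from h import *
f=grab_frame("top");i=f["img"]
a=cv2.resize(i[120:320,160:310],None,fx=3.9,fy=3,interpolation=3)
a=cv2.resize(i[200:330,160:310],(750,650//1),interpolation=3)[:600];cv2.imwrite("pics/c1.png",a)
b=cv2.resize(i[140:300,370:500],None,fx=3.7,fy=3.7,interpolation=3);cv2.imwrite("pics/c2.png",b)
s=grab_frame("side")["img"]
cv2.imwrite("pics/c3.png",cv2.resize(s[160:360,200:430],None,fx=3,fy=3,interpolation=3))
E
```

```text
(no output)
```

View pics/c1.png

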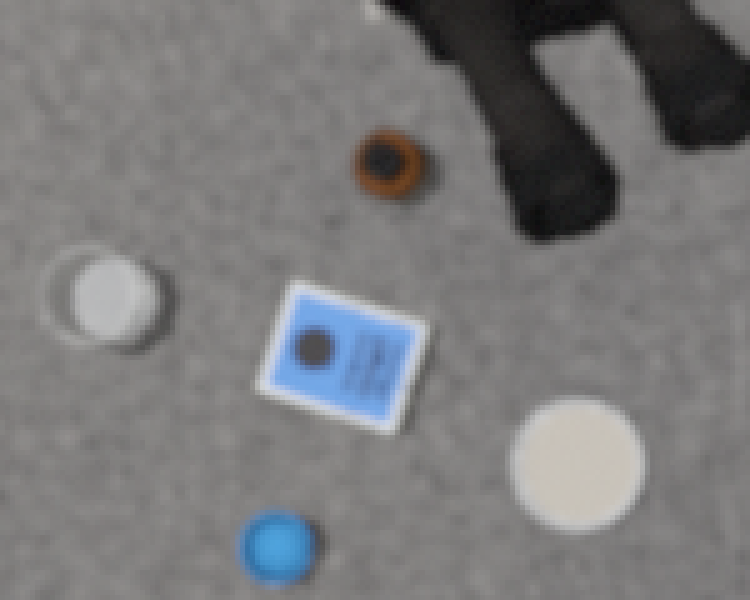

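View pics/c2.png

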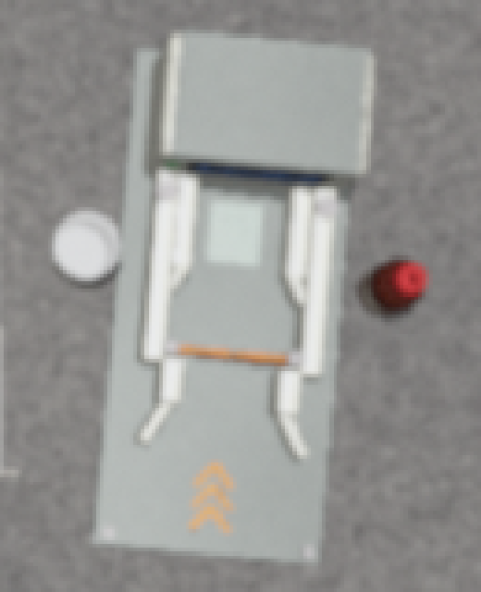

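View pics/c3.png

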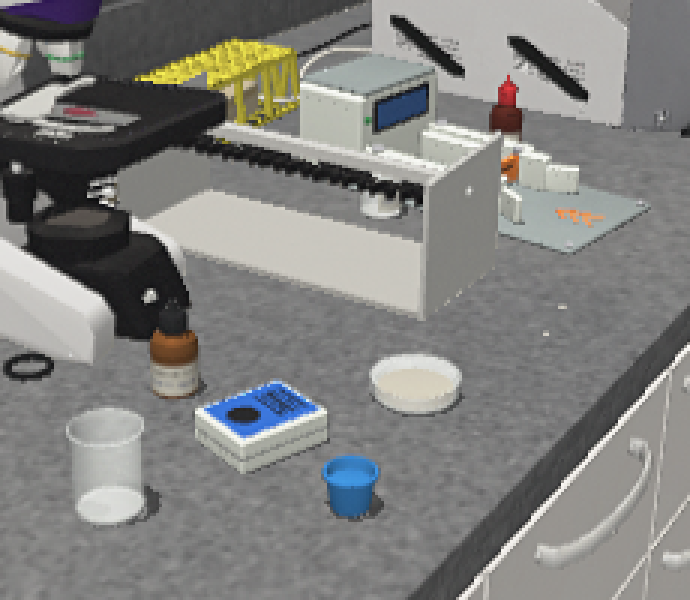

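```bash
python3 - <<'E'
from h import *
f=grab_frame("top");i=f["img"];hsv=cv2.cvtColor(i,cv2.COLOR_BGR2HSV)
m=cv2.inRange(hsv,(95,60,100),(130,255,255));
for c in cv2.findContours(m,0,2)[0]:
    if cv2.contourArea(c)>60 :
        r=cv2.minAreaRect(c); 
        if r[0][0]<320:
            b=cv2.boxPoints(r);P=onz(f,b,.024);print(r,P[:,:2].round(4).tolist(),"ctr",onz(f,[r[0]],.024).round(4))
# white-corner outline from crop
q=np.array([(295,283),(430,322),(395,432),(258,390)])/5+[160,200]
P=onz(f,q-0.4,.024);print(P[:,:2].round(4),P.mean(0).round(4));e=P[1]-P[0];g=P[2]-P[3];print(np.degrees(np.arctan2(e[1],e[0])),np.degrees(np.arctan2(g[1],g[0])),np.linalg.norm(e),np.linalg.norm(P[3]-P[0]))
# dock plate
q=np.array([(95,543),(317,561),(137,48)])/3.7+[370,140]-.4
D=onz(f,q,.005);print("dock",D.round(4));e=D[1]-D[0];print(np.linalg.norm(e),np.degrees(np.arctan2(e[0],-e[1])))
l=D[2]-D[0];print(np.linalg.norm(l),np.degrees(np.arctan2(l[1],l[0])))
m=cv2.inRange(hsv,(8,110,120),(22,255,255))
for c in cv2.findContours(m,0,2)[0]:
    r=cv2.minAreaRect(c); b=cv2.boundingRect(c)
    if b[0]>380 and b[2]*b[3]>15: print("or",b,r,onz(f,[r[0]],.034).round(4),onz(f,[r[0]],.005).round(4))
n=dict(beaker=((90,298),.058),beakerbot=((112,298),0.),petri=((578,464),.015),oil=((383,160),.07),cap=((278,547),.026))
for k,((u,v),z) in n.items(): print(k,onz(f,[(u/5+159.6,v/5+199.6)],z).round(3))
for k,(u,v),z in (("stain",(408,280),.089),("jar",(85,245),.048)): print(k,onz(f,[(u/3.7+369.6,v/3.7+139.6)],z).round(3))
print("rack",onz(f,[(317,270),(371,270),(317,133),(371,268)],.0).round(3),onz(f,[(317,270),(371,270),(371,133)],.13).round(3))
E
```

```text
((214.5, 309.0), (14.0, 15.0), 90.0) [[0.3778, 0.2826], [0.3773, 0.2466], [0.344, 0.247], [0.3445, 0.283]] ctr [[0.3609 0.2648 0.024 ]]
((228.08059692382812, 271.07806396484375), (25.094280242919922, 19.372783660888672), 17.52556800842285) [[0.4383, 0.267], [0.4823, 0.2526], [0.4632, 0.1952], [0.4194, 0.2098]] ctr [[0.4508 0.2311 0.024 ]]
((111.10002136230469, 230.80001831054688), (5.366562843322754, 21.913467407226562), 26.56505012512207) [[0.5325, 0.5355], [0.5799, 0.5111], [0.5737, 0.4991], [0.5264, 0.5234]] ctr [[0.5531 0.5172 0.024 ]]
[[0.4867 0.2536]
 [0.4669 0.1889]
 [0.4148 0.2063]
 [0.4359 0.2719]] [0.4511 0.2302 0.024 ]
-107.02183325651744 -107.822237575912 0.06766237063461605 0.05407281953344203
dock [[ 0.4068 -0.1693  0.005 ]
 [ 0.3919 -0.315   0.005 ]
 [ 0.7333 -0.2066  0.005 ]]
0.14643937951660738 -5.846224227453017
0.32865341435203776 -6.509239623768468
or (433, 236, 14, 2) ((439.5, 236.5), (1.0, 13.0), 90.0) [[ 0.5233 -0.2744  0.034 ]] [[ 0.5254 -0.2804  0.005 ]]
or (420, 234, 12, 3) ((425.5060729980469, 234.94509887695312), (11.153586387634277, 1.1043152809143066), 6.340190887451172) [[ 0.5276 -0.2409  0.034 ]] [[ 0.5298 -0.2463  0.005 ]]
beaker [[0.48  0.345 0.058]]
beakerbot [[0.482 0.348 0.   ]]
petri [[0.398 0.12  0.015]]
oil [[0.541 0.204 0.07 ]]
cap [[0.361 0.263 0.026]]
stain [[ 0.567 -0.359  0.089]]
jar [[ 0.597 -0.162  0.048]]
rack [[ 0.45   0.019  0.   ]
 [ 0.447 -0.112  0.   ]
 [ 0.787  0.012  0.   ]
 [ 0.452 -0.112  0.   ]] [[ 0.448  0.018  0.13 ]
 [ 0.445 -0.1    0.13 ]
 [ 0.752 -0.108  0.13 ]]
```

```bash
python3 - <<'E'
from h import *
f=grab_frame("top");s=grab_frame("side")
# eyepiece tips: top pix vs side pix
def tri(a,b):
    o1,r1=ray(f,[a]);o2,r2=ray(s,[b]);A=np.c_[r1[0],-r2[0]];t=np.linalg.lstsq(A,o2-o1,rcond=None)[0]
    p=o1+r1[0]*t[0];q=o2+r2[0]*t[1];return ((p+q)/2).round(3),np.linalg.norm(p-q).round(4)
print(tri((272,242),(308,90)),tri((304,224),(308,90)))
print(tri((343,270),(500/3+200,130/3+160)))
print("edge",onz(f,[(330,338)],0))
# verify dock & cart in side view with drawn predicted points
S=s["img"].copy()
c=np.array([.4505,.2305]);a=np.array([-.297,-.955]);b=np.array([.955,-.297])
pts=[[*(c+i*.035*a+j*.028*b),.024] for i in(-1,1) for j in(-1,1)]
for p in proj(s,pts): cv2.circle(S,tuple(int(v) for v in p.round()),1,(0,255,0),-1)
th=np.radians(-6.3);d=np.array([np.cos(th),np.sin(th)]);n=np.array([-d[1],d[0]]);g=np.array([.527,-.257])
pts=[[*(g-.13*d+.075*n),.005],[*(g-.13*d-.075*n),.005],[*(g+.113*d+.065*n),.095],[*(g+.113*d-.065*n),.095],[*g,.034]]
for p in proj(s,pts): cv2.circle(S,tuple(int(v) for v in p.round()),1,(0,0,255),-1)
T=f["img"].copy()
for p in proj(f,pts): cv2.circle(T,tuple(int(v) for v in p.round()),1,(0,0,255),-1)
cv2.imwrite("pics/v1.png",np.hstack([cv2.resize(S[160:340,260:430],None,fx=3,fy=3),cv2.resize(T[140:320,370:460],None,fx=3,fy=3)]))
E
```

```text
(array([0.494, 0.096, 0.4  ]), np.float64(0.0023)) (array([0.527, 0.041, 0.394]), np.float64(0.0071))
(array([ 0.436, -0.043,  0.145]), np.float64(0.023))
edge [[ 0.28551193 -0.00949533  0.        ]]
```

View pics/v1.png

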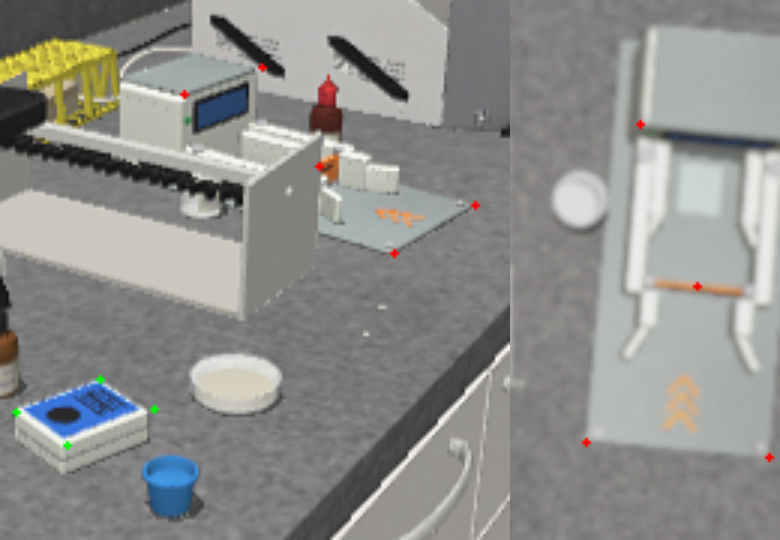

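Call:
{"name": "arm_command", "arguments": {"series": [2.5,-0.3,1,0,0,4,0,2.5,-0.3,1,0,0,4,0,3,0,1,0,0,4,0,3,0,1,0,0,4,0,3,0.3,1,0,0,4,0,3,0.6,1,0,0,4,0,3,1,1,0,0,4,0,2.5,2,1,0,0,4,0], "force": 30}}

```text
clock: 1.02
tool_pos: [0.3696, -0.6013, 0.3216]
tcp_rot: [-2.18, 1.557, -2.955]
wrist_force: [0.1, -0.0, 0.3]
gripper_width: 0.0856
```

```bash
python3 -c "
from h import *;st()"
```

```text
t 1.02 p [ 0.3696 -0.6013  0.3216] F [ 0.1 -0.   0.3] w 0.0856
x [-0.013 -0.003 -1.   ] z [ 0.714 -0.7   -0.008] q [ 1.03  0.66 -0.1   1.22  0.08  1.27  0.15]
```

```bash
cat > data.py <<'E'
import numpy as np
D=[([1.2712251,0.62933865,0.03840918,1.51835651,-0.02697206,0.99626904,-0.02000041],[0.1504746,-0.63173855,0.24139698],[-3.12657325,1.56894192,1.81962853])]
E
python3 - <<'E'
from h import *; from data import D
import itertools
o=get_obs();D=D+[(o["qpos"],o["tool_pos"],o["tcp_rot"])]
for s in itertools.product((-1,1),repeat=4):
    e=[]
    for q,p,r in D:
        M=R.from_euler('ZYZYZYZ',[s[0]*q[0],q[1],s[1]*q[2],q[3],s[2]*q[4],q[5],s[3]*q[6]])
        T=R.from_euler('xyz',r)
        e.append(M.inv()*T)
    d=(e[0].inv()*e[1]).magnitude()
    print(s,d.round(4),np.degrees(np.arccos(np.clip([x.as_matrix()[2,0] for x in e],-1,1))).round(2),e[0].as_matrix().round(2).tolist() if d<.05 else "")
E
```

```text
Traceback (most recent call last):
  File "scipy/spatial/transform/_rotation.pyx", line 1413, in scipy.spatial.transform._rotation.Rotation.from_euler
ValueError: Expected axis specification to be a non-empty string of upto 3 characters, got ZYZYZYZ
```

```bash
cat >> h.py <<'E'
def chain(q,s):
    out=[];M=R.identity()
    for ax,a in zip('zyzyzyz',[s[0]*q[0],q[1],s[1]*q[2],q[3],s[2]*q[4],q[5],s[3]*q[6]]):
        M=M*R.from_euler(ax,a);out.append(M)
    return out
E
python3 - <<'E'
from h import *; from data import D
import itertools
o=get_obs();D=D+[(o["qpos"],o["tool_pos"],o["tcp_rot"])]
for s in itertools.product((-1,1),repeat=4):
    e=[chain(q,s)[-1].inv()*R.from_euler('xyz',r) for q,p,r in D]
    d=(e[0].inv()*e[1]).magnitude()
    print(s,d.round(4),np.degrees(np.arccos(np.clip([x.as_matrix()[2,0] for x in e],-1,1))).round(2),e[0].as_matrix().round(2).tolist() if d<.05 else "")
E
```

```text
Traceback (most recent call last):
AttributeError: 'float' object has no attribute 'round'
```

```bash
python3 - <<'E'
from h import *; from data import D
import itertools
o=get_obs();D=D+[(o["qpos"],o["tool_pos"],o["tcp_rot"])]
for s in itertools.product((-1,1),repeat=4):
    e=[chain(q,s)[-1].inv()*R.from_euler('xyz',r) for q,p,r in D]
    d=(e[0].inv()*e[1]).magnitude()
    print(s,round(d,4),np.degrees(np.arccos(np.clip([x.as_matrix()[2,0] for x in e],-1,1))).round(2),e[0].as_matrix().round(2).tolist() if d<.05 else "")
E
```

```text
(-1, -1, -1, -1) 0.0 [0. 0.] [[-0.0, 0.0, -1.0], [-0.0, 1.0, 0.0], [1.0, 0.0, -0.0]]
(-1, -1, -1, 1) 0.3342 [0. 0.] 
(-1, -1, 1, -1) 0.2075 [2.59 8.5 ] 
(-1, -1, 1, 1) 0.453 [2.59 8.5 ] 
(-1, 1, -1, -1) 0.2772 [2.58 7.05] 
(-1, 1, -1, 1) 0.5806 [2.58 7.05] 
(-1, 1, 1, -1) 0.2988 [0.01 1.46] 
(-1, 1, 1, 1) 0.6324 [0.01 1.46] 
(1, -1, -1, -1) 0.4929 [0.2  1.33] 
(1, -1, -1, 1) 0.8269 [0.2  1.33] 
(1, -1, 1, -1) 0.5924 [2.66 7.18] 
(1, -1, 1, 1) 0.9177 [2.66 7.18] 
(1, 1, -1, -1) 0.7374 [2.55 8.34] 
(1, 1, -1, 1) 1.0646 [2.55 8.34] 
(1, 1, 1, -1) 0.7901 [0.21 0.29] 
(1, 1, 1, 1) 1.1243 [0.21 0.29]
```

Call:
{"name": "arm_command", "arguments": {"series": [0.4,4,-0.8,0,0,0,0,0.4,4,-0.8,0,0,0,0,0.4,4,-0.8,0,0,0,0,0.4,4,-0.8,0,0,0,0,0.4,4,-0.8,0,0,0,0,0.4,4,-0.8,0,0,0,0,0.4,4,-0.8,0,0,0,0,0.4,4,-0.8,0,0,0,0]}}

```text
clock: 1.68
tool_pos: [0.4098, -0.2781, 0.2604]
tcp_rot: [-0.713, 1.557, -1.482]
wrist_force: [0.7, 0.3, 1.0]
gripper_width: 0.0855
```

```bash
cat >> h.py <<'E'
import os,json
def rec():
    o=get_obs();open("rec.jsonl","a").write(json.dumps([list(o["qpos"]),list(o["tool_pos"]),list(o["tcp_rot"])])+"\n")
    st()
E
python3 -c "
from h import *;rec()"
```

```text
t 1.68 p [ 0.4098 -0.2781  0.2604] F [0.7 0.3 1. ] w 0.0855
x [ 0.001 -0.014 -1.   ] z [ 0.719 -0.695  0.011] q [ 0.64  0.38 -0.15  1.92  0.09  0.83 -0.33]
```

Call:
{"name": "arm_command", "arguments": {"series": [0,4.1,-0.4,0,0,0,0,0,4.1,-0.4,0,0,0,0,0,4.1,-0.4,0,0,0,0,-0.1,4.1,-0.4,0,0,3,0,-0.1,4.1,-0.4,0,0,3,0,-0.2,4.1,0,0,0,3,0,-0.2,4.1,0,0,0,3,0,-0.2,4.1,0,0,0,3,0]}}

```text
clock: 2.35
tool_pos: [0.3999, 0.054, 0.241]
tcp_rot: [-0.417, 1.554, -0.916]
wrist_force: [1.9, -0.9, -0.2]
gripper_width: 0.085
```

```bash
python3 - <<'E'
from h import *;rec()
from data import D
from scipy.optimize import least_squares
D=D+[json.loads(l) for l in open("rec.jsonl")]
def pos(v,q):
    C=chain(q,(-1,)*4);return np.array([0,0,v[0]])+C[1].apply([v[1],0,v[2]])+C[3].apply([v[3],0,v[4]])+C[5].apply([v[5],0,v[6]])
r=least_squares(lambda v:np.concatenate([pos(v,q)-p for q,p,_ in D]),[.3,0,.4,0,.4,0,.2])
print(r.x.round(4),np.abs(r.fun).max())
E
```

```text
t 2.35 p [0.3999 0.054  0.241 ] F [ 1.9 -0.9 -0.2] w 0.085
x [ 0.01  -0.013 -1.   ] z [ 0.878 -0.478  0.015] q [ 0.03  0.29 -0.31  2.16  0.16  0.7  -0.89]
[ 4.7954 -0.1326  0.6376  0.068   0.3224 -0.1539  4.9141] 0.021826525057331098
```

```bash
cat >> h.py <<'E'
def goal(p,x,z):
    """remaining shift cm & rotvec deg to TCP p with tool x,z axes"""
    x=np.array(x,float);x/=np.linalg.norm(x);z=np.array(z,float);z-=x*(z@x);z/=np.linalg.norm(z)
    T=np.c_[x,np.cross(z,x),z];o=get_obs();A=R.from_euler('xyz',o["tcp_rot"])
    rv=(R.from_matrix(T)*A.inv()).as_rotvec(degrees=True)
    d=(np.array(p)-o["tool_pos"])*100
    print("d",d.round(2),"rv",rv.round(1),"rows",round(max(np.linalg.norm(d)/4.1,np.linalg.norm(rv)/7.1),1))
    return d,rv
E
python3 - <<'E'
from h import *
goal([.4485,.2245,.09],[.1255,.4036,-.906],[.955,-.297,0])
E
```

```text
d [  4.86  17.05 -15.1 ] rv [23.8 -9.1 11.3] rows 5.7
```

Call:
{"name": "arm_command", "arguments": {"series": [0.2,2.5,-0.7,3,-1.1,1.4,0,0.2,2.5,-0.7,3,-1.1,1.4,0,0.6,2.4,-1.5,3,-1.1,1.4,0,0.6,2.4,-2,3,-1.1,1.4,0,0.8,2.0,-2.5,3,-1.1,1.4,0,0.9,2,-2.5,3,-1.1,1.4,0,0.8,1.7,-2.5,3,-1.1,1.4,0,0.8,1.6,-2.5,3,-1.1,1.4,0]}}

```text
clock: 3.02
tool_pos: [0.4265, 0.1908, 0.1417]
tcp_rot: [1.572, 1.284, 1.245]
wrist_force: [0.7, -0.3, 0.2]
gripper_width: 0.0852
```

```bash
python3 - <<'E'
from h import *
rec()
goal([.4485,.2245,.011],[.1255,.4036,-.906],[.955,-.297,0])
f=grab_frame("top");s=grab_frame("side")
cv2.imwrite("pics/a1.png",np.hstack([cv2.resize(f["img"][200:330,170:300],(390,390)),cv2.resize(s["img"][200:350,210:360],(390,390))]))
E
```

```text
t 3.02 p [0.4265 0.1908 0.1417] F [ 0.7 -0.3  0.2] w 0.0852
x [ 0.09   0.268 -0.959] z [ 0.947 -0.321 -0.   ] q [ 0.15  0.58 -0.67  2.26  0.58  0.25 -1.28]
d [  2.2    3.37 -13.07] rv [ 8.2 -2.7  1.5] rows 3.3
```

View pics/a1.png

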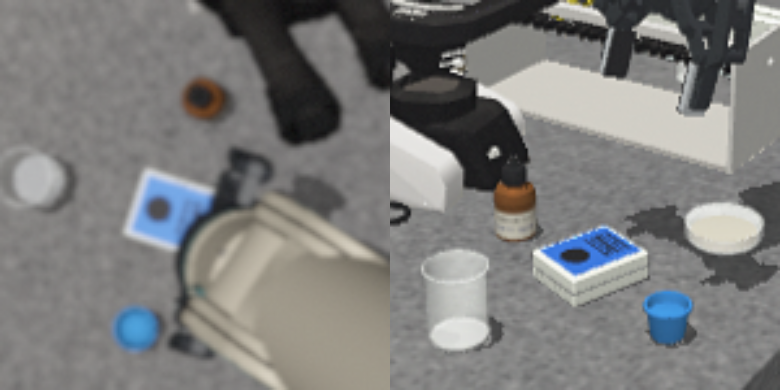

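```bash
cat >> h.py <<'E'
from scipy.optimize import least_squares
def pos(v,q):
    C=chain(q,(-1,)*4);return np.array([0,0,v[0]])+C[2].apply([v[1],v[7],v[2]])+C[3].apply([v[3],v[8],v[4]])+C[5].apply([v[5],0,v[6]])
def fit():
    from data import D
    D=D+[json.loads(l) for l in open("rec.jsonl")]
    v0=np.array([.35,0,.4,0,.4,0,.28,0,0])
    r=least_squares(lambda v:np.concatenate([np.ravel([pos(v,q)-p for q,p,_ in D]),1e-3*(v-v0)]),v0)
    return r.x,np.abs(r.fun[:3*len(D)]).max()
def ik(v,p,T,q0):
    lo=np.array([-3.06,-.37,-1.25,.18,-1.1,.23,-2.94]);hi=np.array([3.06,2.12,1.32,2.47,4.24,1.98,2.94])
    A=np.array([[0,0,-1.],[0,1,0],[1,0,0]])
    T=R.from_matrix(T)
    def e(q):
        Q=chain(q,(-1,)*4)[-1]*R.from_matrix(A);return np.concatenate([(pos(v,q)-p)*5,(T*Q.inv()).as_rotvec(),.01*(q-q0)])
    r=least_squares(e,np.clip(q0,lo+.01,hi-.01),bounds=(lo,hi));return r.x,np.abs(r.fun[:6]).max()
def tf(x,z):
    x=np.array(x,float);x/=np.linalg.norm(x);z=np.array(z,float);z-=x*(z@x);z/=np.linalg.norm(z);return np.c_[x,np.cross(z,x),z]
E
python3 - <<'E'
from h import *
v,e=fit();print(v.round(4),e)
q=get_obs()["qpos"]
for nm,p,x,z in [("pick",[.4525,.2368,.011],[-.1255,-.4036,-.906],[.955,-.297,0]),("stand",[.36,-.06,.05],[0,-.906,-.423],[-1,0,0]),("standB",[.36,-.06,.05],[0,-.906,-.423],[1,0,0]),("lean2",[.36,-.06,.05],[0,.64,-.77],[1,0,0]),
 ("lay",[.41,-.24,.03],[.76,-.08,-.64],[.11,.994,0]),("layB",[.41,-.24,.03],[.76,-.08,-.64],[-.11,-.994,0])]:
    for q0 in(q,[.3,.6,0,2.1,2.5,.8,0],[.3,.6,0,2.1,1,.8,0]):
        print(nm,*[a.round(3) for a in ik(v,np.array(p),tf(x,z),np.array(q0))])
E
```

```text
[ 0.3377 -0.0012  0.562   0.0096  0.3846 -0.0029  0.3343 -0.0141 -0.0141] 0.0003520740350920759
pick [-0.46   0.972 -0.376  1.74   0.641  0.987 -1.542] 0.0
pick [-0.4    0.99  -0.478  1.739  0.717  1.038 -1.608] 0.0
pick [-0.655  0.949 -0.055  1.74   0.367  0.863 -1.295] 0.0
stand [-1.352  1.734  1.173  2.179 -0.796  0.665 -2.94 ] 0.0
stand [-0.336  1.186 -0.45   2.175  1.125  1.421  1.207] 0.0
stand [-0.397  1.167 -0.362  2.175  1.106  1.341  1.24 ] 0.0
standB [-0.6    1.143 -0.078  2.176  1.024  1.094 -1.777] 0.0
standB [-0.604  1.143 -0.071  2.176  1.021  1.089 -1.774] 0.0
standB [-0.846  1.186  0.268  2.177  0.845  0.811 -1.556] 0.0
lean2 [ 1.263  1.184 -1.085  2.192  0.628  0.61  -0.163] 0.0
lean2 [ 1.289  1.224 -1.144  2.192  0.705  0.656 -0.248] 0.0
lean2 [ 1.17   1.078 -0.902  2.193  0.332  0.507  0.154] 0.0
lay [ 1.566  1.328 -0.941  2.47   3.04   0.673 -0.196] 0.116
lay [ 1.552  1.314 -0.916  2.47   3.082  0.673 -0.242] 0.116
lay [ 1.578  1.341 -0.962  2.47   3.006  0.673 -0.156] 0.116
layB [ 1.676  1.471 -1.15   2.47   2.697  0.721 -2.94 ] 0.117
layB [ 1.48   1.251 -0.797  2.47   3.265  0.688  2.688] 0.116
layB [ 1.676  1.471 -1.15   2.47   2.698  0.721 -2.94 ] 0.117
```

```bash
python3 - <<'E'
from h import *
v,e=fit()
c=np.array([.425,-.246])
print("down",ik(v,np.array([.38,-.06,.02]),tf([0,0,-1],[1,0,0]),np.array([.1,.6,0,2.3,.1,.3,0]))[1])
for t in(35,45,55):
  for hd in(-6,-40,-60,-75,-90,-110):
    u=np.array([np.cos(np.radians(hd)),np.sin(np.radians(hd))]);tt=np.radians(t)
    x=[*(u*np.cos(tt)),-np.sin(tt)]
    g=np.array([*(c-u*.012),.022])
    best=None
    for zs in(1,-1):
      for q0 in([.3,.8,0,2.1,2.5,.8,0],[.3,.9,0,2.1,1.3,.8,1],[.3,.9,-.5,2.1,1.3,.8,-1],[1,1.1,-.8,2.1,1.5,.8,0]):
        q,er=ik(v,g+.01*np.array(x),tf(x,[-u[1]*zs,u[0]*zs,0]),np.array(q0))
        if best is None or er<best[1]-1e-3:best=(q,er,zs)
    q=best[0];C=chain(q,(-1,)*4);E=np.array([0,0,v[0]])+C[2].apply([v[1],v[7],v[2]]);W=E+C[3].apply([v[3],v[8],v[4]])
    print(t,hd,best[2],best[1].round(3),q.round(2),"E",E.round(2),"W",W.round(3))
E
```

```text
down 0.002161891118705949
35 -6 1 0.101 [ 1.66  1.53 -0.99  2.47  3.11  0.77 -0.02] E [-0.06 -0.56  0.35] W [ 0.154 -0.275  0.198]
35 -40 1 0.199 [-0.56  1.55  0.76  2.47  2.91  0.91 -2.8 ] E [0.48 0.29 0.36] W [ 0.314 -0.016  0.197]
35 -60 1 0.057 [-0.48  1.38  0.53  2.47  2.52  0.85 -2.59] E [0.49 0.24 0.45] W [0.318 0.007 0.203]
35 -75 1 0.0 [ 0.07  1.17 -0.28  2.38  1.88  1.32 -1.92] E [ 0.52 -0.05  0.55] W [0.355 0.021 0.21 ]
35 -90 1 0.0 [-0.03  1.11 -0.15  2.21  1.57  1.08 -1.78] E [0.5  0.   0.59] W [0.426 0.03  0.21 ]
35 -110 1 0.0 [-0.02  1.1  -0.08  1.97  1.14  1.06 -1.52] E [ 0.5  -0.    0.59] W [0.519 0.013 0.21 ]
45 -6 1 0.071 [ 1.37  1.21 -0.8   2.47  3.07  0.75 -0.42] E [ 0.09 -0.52  0.53] W [ 0.202 -0.268  0.257]
45 -40 1 0.171 [-0.02  1.06  0.33  2.47  2.92  0.84 -2.05] E [ 0.49 -0.    0.62] W [ 0.326 -0.096  0.28 ]
45 -60 -1 0.042 [-0.41  1.27  0.65  2.47  2.93  0.72  0.42] E [0.49 0.2  0.51] W [ 0.333 -0.032  0.253]
45 -75 1 0.0 [ 0.21  1.07 -0.35  2.39  1.94  1.17 -1.78] E [ 0.48 -0.11  0.61] W [ 0.364 -0.015  0.253]
45 -90 1 0.0 [ 0.09  1.02 -0.21  2.24  1.63  0.96 -1.7 ] E [ 0.48 -0.06  0.63] W [ 0.425 -0.007  0.253]
45 -110 1 0.0 [ 0.07  1.01 -0.12  2.03  1.17  0.92 -1.49] E [ 0.47 -0.05  0.64] W [ 0.507 -0.021  0.253]
55 -6 1 0.029 [ 1.11  1.03 -0.61  2.47  3.    0.7  -0.66] E [ 0.2  -0.44  0.62] W [ 0.24  -0.243  0.293]
55 -40 1 0.091 [ 0.29  0.94  0.04  2.47  2.85  0.76 -1.72] E [ 0.43 -0.14  0.67] W [ 0.317 -0.133  0.304]
55 -60 -1 0.009 [-0.14  1.06  0.42  2.47  2.9   0.68  0.75] E [0.48 0.05 0.62] W [ 0.333 -0.075  0.29 ]
55 -75 1 0.0 [ 0.34  0.97 -0.39  2.37  1.95  0.96 -1.62] E [ 0.43 -0.17  0.65] W [ 0.375 -0.057  0.289]
55 -90 1 0.0 [ 0.22  0.94 -0.25  2.25  1.65  0.81 -1.59] E [ 0.44 -0.11  0.67] W [ 0.425 -0.05   0.289]
55 -110 1 0.0 [ 0.18  0.94 -0.16  2.07  1.2   0.78 -1.42] E [ 0.44 -0.09  0.67] W [ 0.492 -0.062  0.289]
```

```bash
cat > sim.py <<'E'
from h import *
from scipy.spatial.transform import Slerp
v,e=fit()
def path(wps,q,n=12,verb=1):
    """wps list of (name,p,x,z)"""
    out=[]
    pc=pos(v,q);Tc=chain(q,(-1,)*4)[-1]*R.from_matrix([[0,0,-1.],[0,1,0],[1,0,0]])
    for nm,p,x,z in wps:
        T=R.from_matrix(tf(x,z));S=Slerp([0,1],R.concatenate([Tc,T]));m=0;mn=9;dq=0
        for k in range(1,n+1):
            a=k/n;q2,er=ik(v,pc+(np.array(p)-pc)*a,S(a).as_matrix(),q);m=max(m,er);dq=max(dq,np.abs(q2-q).max());q=q2;mn=min(mn,q[5])
        print(nm,"err",round(m,3),"minq6",round(mn,2),"dqmax",round(dq,2),q.round(2),"ang",round(np.degrees((T*Tc.inv()).magnitude())))
        pc=np.array(p);Tc=T
    return q
E
python3 - <<'E'
from sim import *
xp=[-.1255,-.4036,-.906];c,s=np.cos,np.sin
q=get_obs()["qpos"]
q=path([("mid",[.42,.2,.2],[0,0,-1],[.955,-.297,0]),("preP",[.4525,.2368,.08],xp,[.955,-.297,0]),("pick",[.4525,.2368,.011],xp,[.955,-.297,0]),
("lift",[.43,.15,.2],xp,[.955,-.297,0]),("roll1",[.40,.05,.2],[0,-.42,-.906],[0,-.906,.42]),("roll2",[.38,-.03,.2],[0,-.42,-.906],[-1,0,0]),
("tilt",[.36,-.06,.15],[0,-.906,-.423],[-1,0,0]),("stand",[.36,-.06,.05],[0,-.906,-.423],[-1,0,0]),("back",[.36,.06,.15],[0,-.906,-.423],[-1,0,0]),("up",[.37,0,.25],[0,0,-1],[-1,0,0]),
("leanpre",[.36,-.12,.15],[0,.766,-.643],[-1,0,0]),("lean2",[.36,-.06,.05],[0,.766,-.643],[-1,0,0]),("lift2",[.37,-.08,.2],[0,.766,-.643],[-1,0,0]),("turn",[.37,-.1,.2],[0,-.643,-.766],[-1,0,0]),("lay",[.42,-.235,.03],[.643*c(-1.36),.643*s(-1.36),-.766],[s(-1.36),-c(-1.36),0])],q)
E
```

```text
mid err 0.0 minq6 0.29 dqmax 0.04 [-0.01  0.5  -0.7   2.06  0.47  0.75 -1.31] ang 16
preP err 0.0 minq6 0.77 dqmax 0.05 [-0.4   0.88 -0.48  1.74  0.63  1.12 -1.53] ang 25
pick err 0.0 minq6 1.02 dqmax 0.01 [-0.42  0.98 -0.44  1.74  0.69  1.02 -1.58] ang 0
lift err 0.0 minq6 1.03 dqmax 0.03 [-0.25  0.62 -0.53  1.86  0.55  1.2  -1.38] ang 0
roll1 err 0.0 minq6 0.87 dqmax 0.1 [-0.4   0.47 -0.14  2.14  0.58  0.87 -2.56] ang 75
roll2 err 0.0 minq6 0.56 dqmax 0.2 [-1.04  0.7   1.07  2.26 -0.32  0.56 -2.94] ang 90
tilt err 0.0 minq6 0.55 dqmax 0.08 [-1.34  1.55  1.3   2.24 -0.58  0.66 -2.94] ang 40
stand err 0.0 minq6 0.65 dqmax 0.02 [-1.35  1.73  1.17  2.18 -0.8   0.67 -2.94] ang 0
back err 0.101 minq6 0.7 dqmax 0.04 [-1.51  1.51  1.32  2.1  -0.54  0.9  -2.94] ang 0
up err 0.071 minq6 0.74 dqmax 0.1 [-0.91  0.48  1.18  2.21 -0.62  0.83 -2.47] ang 65
leanpre err 0.0 minq6 0.84 dqmax 0.14 [ 0.37  0.91  0.6   2.01 -0.9   1.42 -1.5 ] ang 50
lean2 err 0.0 minq6 1.24 dqmax 0.02 [ 0.34  1.07  0.48  2.11 -1.1   1.24 -1.35] ang 0
lift2 err 0.0 minq6 1.25 dqmax 0.02 [ 0.29  0.79  0.6   2.05 -0.9   1.44 -1.6 ] ang 0
turn err 0.0 minq6 0.5 dqmax 0.16 [-1.09  1.03  1.32  2.32 -0.61  0.5  -2.58] ang 90
lay err 0.161 minq6 0.23 dqmax 0.28 [-0.6   1.26  0.95  2.17 -1.1   0.23 -2.  ] ang 12
```

```bash
cat > plan.py <<'E'
from sim import *
c,s=np.cos,np.sin
xp=[-.1255,-.4036,-.906];h=-1.36
ul=[.643*c(h),.643*s(h),-.766];zl=[-s(h),c(h),0]
A=[("mid",[.42,.2,.2],[0,0,-1],[.955,-.297,0]),("preP",[.4525,.2368,.08],xp,[.955,-.297,0]),("pick",[.4525,.2368,.011],xp,[.955,-.297,0])]
B=[("lift",[.43,.15,.2],xp,[.955,-.297,0]),("roll1",[.40,.05,.2],[0,-.42,-.906],[0.1,.906,-.42]),("roll2",[.38,-.03,.2],[0,-.42,-.906],[-1,0,0]),
("tilt",[.36,-.06,.15],[0,-.906,-.423],[-1,0,0]),("stand",[.36,-.06,.05],[0,-.906,-.423],[-1,0,0])]
Cc=[("back",[.36,.0,.08],[0,-.906,-.423],[-1,0,0]),("up",[.38,-.05,.25],[0,-.3,-.95],[-1,0,0]),("r",[.38,-.1,.25],[0,-.1,-1],[0,1,-.1]),
("leanpre",[.38,-.12,.2],[0,.5,-.85],[1,0,0]),("lean2a",[.36,-.12,.12],[0,.766,-.643],[1,0,0]),("lean2",[.36,-.06,.05],[0,.766,-.643],[1,0,0])]
Dd=[("lift2",[.37,-.08,.2],[0,.766,-.643],[1,0,0]),("vert",[.4,-.12,.2],[0,0,-1],[1,0,0]),("turn",[.39,-.15,.2],[0,-.643,-.766],[1,0,0]),("prelay",[.42,-.235,.1],ul,zl),("lay",[.42,-.235,.03],ul,zl)]
E
python3 - <<'E'
from plan import *
path(A+B+Cc+Dd,get_obs()["qpos"])
E
```

```text
mid err 0.0 minq6 0.29 dqmax 0.04 [-0.01  0.5  -0.7   2.06  0.47  0.75 -1.31] ang 16
preP err 0.0 minq6 0.77 dqmax 0.05 [-0.4   0.88 -0.48  1.74  0.63  1.12 -1.53] ang 25
pick err 0.0 minq6 1.02 dqmax 0.01 [-0.42  0.98 -0.44  1.74  0.69  1.02 -1.58] ang 0
lift err 0.0 minq6 1.03 dqmax 0.03 [-0.25  0.62 -0.53  1.86  0.55  1.2  -1.38] ang 0
roll1 err 0.0 minq6 1.18 dqmax 0.13 [ 0.13  0.6  -0.93  2.14  0.85  1.18  0.12] ang 100
roll2 err 0.0 minq6 1.19 dqmax 0.15 [ 0.47  0.69 -1.25  2.25  0.98  1.3   1.72] ang 96
tilt err 0.0 minq6 1.34 dqmax 0.06 [-0.13  1.06 -0.8   2.23  1.04  1.72  1.22] ang 40
stand err 0.0 minq6 1.68 dqmax 0.02 [-0.16  1.27 -0.71  2.17  1.17  1.68  1.11] ang 0
back err 0.0 minq6 1.68 dqmax 0.01 [-0.24  1.22 -0.77  2.1   1.05  1.73  1.15] ang 0
up err 0.0 minq6 1.13 dqmax 0.15 [ 0.69  0.49 -1.25  2.2   0.81  1.13  2.09] ang 47
r err 0.0 minq6 0.83 dqmax 0.08 [ 0.82  0.34 -0.93  2.18  0.51  0.83  1.13] ang 91
leanpre err 0.0 minq6 0.83 dqmax 0.06 [ 1.06  0.6  -0.68  2.07 -0.16  0.83  0.55] ang 96
lean2a err 0.0 minq6 0.83 dqmax 0.03 [ 1.2   0.95 -0.7   2.01 -0.18  0.87  0.74] ang 20
lean2 err 0.0 minq6 0.62 dqmax 0.02 [ 1.12  1.09 -0.69  2.11 -0.18  0.62  0.75] ang 0
lift2 err 0.0 minq6 0.64 dqmax 0.03 [ 1.2   0.8  -0.8   2.05 -0.28  0.93  0.67] ang 0
vert err 0.0 minq6 0.62 dqmax 0.11 [ 0.52  0.39 -0.39  2.17  0.25  0.62 -0.05] ang 50
turn err 0.0 minq6 0.61 dqmax 0.1 [-0.23  0.52  0.    2.29  1.02  0.82 -1.13] ang 40
prelay err 0.0 minq6 0.65 dqmax 0.07 [-0.03  0.77  0.04  2.39  1.81  0.67 -1.6 ] ang 12
lay err 0.0 minq6 0.68 dqmax 0.02 [ 0.01  0.95 -0.03  2.38  1.97  0.77 -1.83] ang 0
```

```bash
python3 - <<'E'
from h import *
goal([.4525,.2368,.085],[-.1255,-.4036,-.906],[.955,-.297,0])
E
```

```text
d [ 2.65  4.67 -5.59] rv [-39.4  12.6   1.4] rows 5.8
```

Call:
{"name": "arm_command", "arguments": {"series": [0.3,0.6,0,-5,1.6,0.2,0,0.3,0.6,0,-5,1.6,0.2,0,0.3,0.6,-0.5,-5,1.6,0.2,0,0.3,0.6,-0.8,-5,1.6,0.2,0,0.4,0.6,-1,-5,1.6,0.2,0,0.4,0.6,-1,-5,1.6,0.2,0,0.3,0.6,-1.1,-5,1.6,0.2,0,0.3,0.5,-1.1,-4.5,1.4,0.1,0]}}

```text
clock: 3.78
tool_pos: [0.4483, 0.234, 0.0933]
tcp_rot: [-1.577, 1.106, -1.898]
wrist_force: [-0.2, -0.4, 0.2]
gripper_width: 0.0856
```

```bash
python3 - <<'E'
from h import *
rec()
goal([.4525,.2368,.011],[-.1255,-.4036,-.906],[.955,-.297,0])
f=grab_frame("top");s=grab_frame("side")
cv2.imwrite("pics/a2.png",np.hstack([cv2.resize(f["img"][200:330,170:300],(390,390)),cv2.resize(s["img"][200:350,210:360],(390,390))]))
E
```

```text
t 3.78 p [0.4483 0.234  0.0933] F [-0.2 -0.4  0.2] w 0.0856
x [-0.144 -0.425 -0.894] z [ 0.949 -0.316 -0.003] q [-0.45  0.86 -0.41  1.72  0.56  1.13 -1.49]
d [ 0.42  0.28 -8.23] rv [ 1.5 -0.7  1.2] rows 2.0
```

View pics/a2.png

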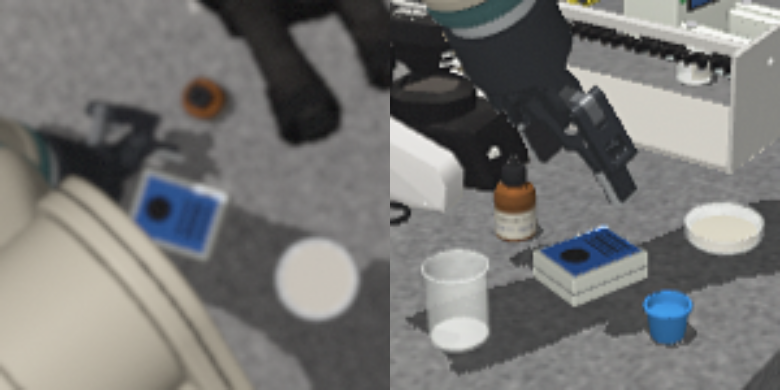

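Call:
{"name": "arm_command", "arguments": {"series": [0.2,0.1,-1.5,0.5,-0.2,0.4,0,0.2,0.1,-1.5,0.5,-0.2,0.4,0,0.1,0.1,-1.5,0.5,-0.2,0.4,0,0,0,-1.5,0,0,0,0,0,0,-1,0,0,0,0,0,0,-0.7,0,0,0,0,0,0,-0.4,0,0,0,0,0,0,-0.1,0,0,0,0]}}

```text
clock: 4.55
tool_pos: [0.4484, 0.2402, 0.0106]
tcp_rot: [-1.615, 1.146, -1.912]
wrist_force: [0.7, -0.1, 0.1]
gripper_width: 0.0849
```

```bash
python3 - <<'E'
from h import *
rec()
goal([.4525,.2368,.011],[-.1255,-.4036,-.906],[.955,-.297,0])
f=grab_frame("top");s=grab_frame("side")
cv2.imwrite("pics/a3.png",np.hstack([cv2.resize(f["img"][200:330,170:300],(390,390)),cv2.resize(s["img"][200:350,210:360],(390,390))]))
E
```

```text
t 4.55 p [0.4484 0.2402 0.0106] F [ 0.7 -0.1  0.1] w 0.0849
x [-0.138 -0.389 -0.911] z [ 0.955 -0.296 -0.018] q [-0.46  0.98 -0.39  1.74  0.63  0.98 -1.53]
d [ 0.41 -0.34  0.04] rv [-1.  -0.8 -0. ] rows 0.2
```

View pics/a3.png

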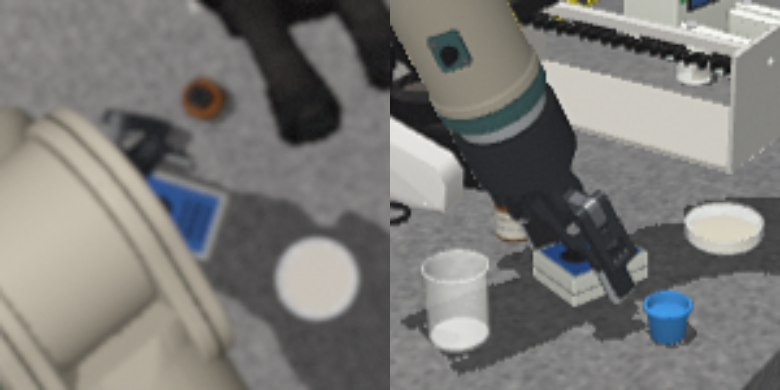

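Call:
{"name": "arm_command", "arguments": {"series": [0.4,-0.3,0,0,0,0,0,0.1,0,0,0,0,0,0,0,0,0,0,0,0,1,0,0,0,0,0,0,1,0,0,0,0,0,0,1,0,0,0,0,0,0,1,0,0,0,0,0,0,1,0,0,0,0,0,0,1], "force": 40}}

```text
clock: 5.32
tool_pos: [0.4556, 0.2389, 0.0134]
tcp_rot: [-1.61, 1.151, -1.907]
wrist_force: [-0.4, -0.3, -0.3]
gripper_width: 0.0555
```

```bash
python3 - <<'E'
from h import *
rec()
E
```

```text
t 5.32 p [0.4556 0.2389 0.0134] F [-0.4 -0.3 -0.3] w 0.0555
x [-0.135 -0.385 -0.913] z [ 0.955 -0.296 -0.016] q [-0.45  0.97 -0.39  1.73  0.63  0.98 -1.52]
```

Call:
{"name": "arm_command", "arguments": {"series": [0,0,1.5,0,0,0,1,0,0,2,0,0,0,1,0,0,3,0,0,0,1,-0.4,-1,3,0,0,0,1,-0.5,-2,3,0,0,0,1,-0.6,-2,3,0,0,0,1,-0.6,-2,2.5,0,0,0,1,-0.5,-2,1.5,0,0,0,1]}}

```text
clock: 5.98
tool_pos: [0.4242, 0.1497, 0.2172]
tcp_rot: [-1.626, 1.15, -1.913]
wrist_force: [-0.1, -0.5, -0.8]
gripper_width: 0.0553
```

```bash
python3 - <<'E'
from h import *
rec()
goal([.40,.05,.2],[0,-.42,-.906],[0.1,.906,-.42])
s=grab_frame("side")
cv2.imwrite("pics/a4.png",cv2.resize(s["img"][130:350,210:430],(600,600)))
from plan import *
q=get_obs()["qpos"]
for p in([.43,.09,.22],[.40,.0,.22]):
  for z in ([1,0,0],[.7,.7,0],[0,1,0],[-.7,.7,0],[-1,0,0]):
    q=path([(str(z),p,[0,-.42,-.906],z)],q,4)
E
```

```text
t 5.98 p [0.4242 0.1497 0.2172] F [-0.1 -0.5 -0.8] w 0.0553
x [-0.137 -0.385 -0.913] z [ 0.957 -0.288 -0.022] q [-0.27  0.59 -0.49  1.85  0.5   1.2  -1.31]
d [-2.42 -9.97 -1.72] rv [ 5.4 34.7 92.8] rows 14.0
[1, 0, 0] err 0.0 minq6 1.09 dqmax 0.05 [-0.2   0.52 -0.51  2.01  0.66  1.09 -1.13] ang 17
[0.7, 0.7, 0] err 0.0 minq6 1.1 dqmax 0.16 [-0.09  0.55 -0.68  2.01  0.72  1.15 -0.47] ang 42
[0, 1, 0] err 0.0 minq6 1.17 dqmax 0.19 [ 0.03  0.61 -0.88  2.01  0.79  1.24  0.27] ang 48
[-0.7, 0.7, 0] err 0.0 minq6 1.27 dqmax 0.19 [ 0.13  0.68 -1.07  2.01  0.86  1.35  1.01] ang 48
[-1, 0, 0] err 0.0 minq6 1.38 dqmax 0.16 [ 0.2   0.77 -1.23  2.01  0.92  1.46  1.67] ang 42
[1, 0, 0] err 0.0 minq6 0.98 dqmax 0.69 [-0.02  0.44 -0.54  2.17  0.73  0.98 -1.08] ang 180
[0.7, 0.7, 0] err 0.0 minq6 1.0 dqmax 0.17 [ 0.09  0.47 -0.7   2.17  0.78  1.04 -0.41] ang 42
[0, 1, 0] err 0.0 minq6 1.06 dqmax 0.19 [ 0.21  0.52 -0.88  2.17  0.83  1.12  0.35] ang 48
[-0.7, 0.7, 0] err 0.0 minq6 1.15 dqmax 0.19 [ 0.31  0.59 -1.07  2.17  0.89  1.23  1.1 ] ang 48
[-1, 0, 0] err 0.0 minq6 1.25 dqmax 0.16 [ 0.39  0.67 -1.23  2.17  0.93  1.34  1.75] ang 42
```

View pics/a4.png

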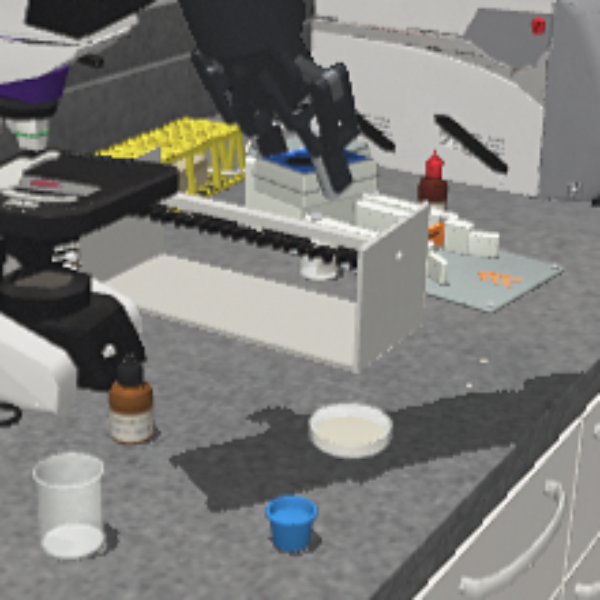

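Call:
{"name": "arm_command", "arguments": {"series": [-0.2,0,0,1,2.7,6.4,1,-0.2,0,0,1,2.7,6.4,1,-0.2,0,0,1,2.7,6.4,1,-0.2,0,0,1,2.7,6.4,1,-0.2,0,0,1,2.7,6.4,1,-0.2,0,0,1,2.7,6.4,1,-0.2,0,0,1,2.7,6.4,1,-0.2,0,0,1,2.7,6.4,1]}}

```text
clock: 6.7
tool_pos: [0.4063, 0.1413, 0.2297]
tcp_rot: [-2.603, 1.157, -1.894]
wrist_force: [0.6, -0.2, -1.6]
gripper_width: 0.0552
```

Call:
{"name": "arm_command", "arguments": {"series": [-0.2,0,0,1,2.7,6.4,1,-0.2,0,0,1,2.7,6.4,1,-0.2,0,0,1,2.7,6.4,1,-0.2,0,0,1,2.7,6.4,1,-0.2,0,0,1,2.7,6.4,1,-0.2,0,0,1,2.7,6.4,1,-0.2,0,0,1,2.7,6.4,1,-0.2,0,0,1,2.7,6.4,1]}}

```text
clock: 7.37
tool_pos: [0.3881, 0.1394, 0.2356]
tcp_rot: [2.666, 1.163, -1.91]
wrist_force: [0.0, -0.5, -0.9]
gripper_width: 0.0553
```

```bash
python3 - <<'E'
from h import *
rec()
from plan import *
print(e)
q=get_obs()["qpos"]
path([("a",[.37,.1,.2],[0,-.42,-.906],[-1,0,0]),("b",[.36,-.03,.2],[0,-.66,-.75],[-1,0,0]),("c",[.36,-.06,.1],[0,-.906,-.423],[-1,0,0]),("d",[.36,-.06,.05],[0,-.906,-.423],[-1,0,0])],q,6)
goal([.37,.1,.2],[0,-.42,-.906],[-1,0,0])
E
```

```text
t 7.37 p [0.3881 0.1394 0.2356] F [ 0.  -0.5 -0.9] w 0.0553
x [-0.132 -0.374 -0.918] z [-0.16   0.922 -0.353] q [ 0.06  0.68 -1.04  1.93  0.67  1.37  0.39]
0.004166180152254728
a err 0.0 minq6 1.39 dqmax 0.21 [ 0.14  0.76 -1.25  2.14  0.89  1.39  1.5 ] ang 81
b err 0.0 minq6 1.42 dqmax 0.03 [ 0.14  0.79 -1.11  2.27  0.97  1.52  1.46] ang 16
c err 0.0 minq6 1.55 dqmax 0.07 [-0.16  1.2  -0.76  2.2   1.09  1.7   1.13] ang 24
d err 0.0 minq6 1.68 dqmax 0.02 [-0.18  1.3  -0.72  2.16  1.16  1.68  1.09] ang 0
d [-1.81 -3.94 -3.56] rv [ 3.1 26.4 76.4] rows 11.4
```

Call:
{"name": "arm_command", "arguments": {"series": [-0.2,-0.2,-0.4,0.3,2.3,6.6,1,-0.2,-0.2,-0.4,0.3,2.3,6.6,1,-0.2,-0.2,-0.4,0.3,2.3,6.6,1,-0.2,-0.2,-0.4,0.3,2.3,6.6,1,-0.2,-0.3,-0.4,0.3,2.3,6.6,1,-0.2,-0.3,-0.4,0.3,2.3,6.6,1,-0.2,-0.3,-0.4,0.3,2.3,6.6,1,-0.2,-0.3,-0.4,0.3,2.3,6.6,1]}}

```text
clock: 8.03
tool_pos: [0.3722, 0.117, 0.2078]
tcp_rot: [1.891, 1.129, -1.669]
wrist_force: [0.5, 0.3, -0.3]
gripper_width: 0.0556
```

```bash
python3 - <<'E'
from h import *
rec()
goal([.36,-.03,.18],[0,-.66,-.75],[-1,0,0])
E
```

```text
t 8.03 p [0.3722 0.117  0.2078] F [ 0.5  0.3 -0.3] w 0.0556
x [-0.042 -0.425 -0.904] z [-0.917  0.376 -0.135] q [ 0.09  0.76 -1.2   2.07  0.84  1.41  1.15]
d [ -1.22 -14.7   -2.78] rv [-15.4  10.9  21. ] rows 4.0
```

Call:
{"name": "arm_command", "arguments": {"series": [-0.2,-1.9,-0.3,-2,1.4,2.8,1,-0.2,-1.9,-0.3,-2,1.4,2.8,1,-0.2,-1.9,-0.3,-2,1.4,2.8,1,-0.2,-1.9,-0.3,-2,1.4,2.8,1,-0.2,-1.9,-0.4,-2,1.4,2.8,1,-0.2,-1.9,-0.4,-2,1.4,2.8,1,-0.1,-1.9,-0.4,-2,1.4,2.8,1,-0.1,-1.9,-0.4,-2,1.4,2.8,1]}}

```text
clock: 8.7
tool_pos: [0.3595, -0.0396, 0.1851]
tcp_rot: [1.556, 0.83, -1.53]
wrist_force: [0.4, 0.2, -0.8]
gripper_width: 0.055
```

```bash
python3 - <<'E'
from h import *
rec()
# cart centre in tool frame from pick
x=np.array([-.135,-.385,-.913]);z=np.array([.955,-.296,-.016]);T=tf(x,z)
u=np.array([.297,.955,0]);off=T.T@(np.array([.4505,.2305,.012])-np.array([.4556,.2389,.0134]));print("off tool",off.round(4)); off[2]=0
U=T.T@u; N=T.T@np.array([0,0,1.]);print("u,n tool",U.round(3),N.round(3))
o=get_obs();A=R.from_euler('xyz',o["tcp_rot"])
print("now u,n world",A.apply(U).round(3),A.apply(N).round(3))
# tool rot for U->+z, N->+y
Ct=np.c_[U,N,np.cross(U,N)];W=np.c_[[0,0,1.],[0,1.,0],np.cross([0,0,1.],[0,1.,0])]
Rt=W@Ct.T;print("tool x,z",Rt[:,0].round(3),Rt[:,2].round(3))
c=np.array([.36,-.06,.035]);p=c-Rt@off;print("tcp stand",p.round(4))
np.savez("stand.npz",Rt=Rt,p=p,off=off,U=U,N=N)
goal(p+[0,0,.05],Rt[:,0],Rt[:,2])
E
```

```text
t 8.7 p [ 0.3595 -0.0396  0.1851] F [ 0.4  0.2 -0.8] w 0.055
x [ 0.027 -0.674 -0.738] z [-0.999 -0.051  0.01 ] q [ 0.15  0.85 -1.13  2.3   1.03  1.56  1.42]
off tool [ 0.0052 -0.0081 -0.0024]
u,n tool [-0.408  0.913  0.001] [-0.913 -0.408 -0.016]
now u,n world [ 0.028 -0.398  0.917] [-0.027  0.917  0.398]
tool x,z [ 0.015 -0.913 -0.408] [-1.    -0.016  0.001]
tcp stand [ 0.36   -0.0586  0.0445]
d [ 0.05 -1.9  -9.05] rv [-23.5  -1.3  -1.8] rows 3.3
```

Call:
{"name": "arm_command", "arguments": {"series": [0,-0.2,-1.1,-3,-0.2,-0.2,1,0,-0.2,-1.1,-3,-0.2,-0.2,1,0,-0.2,-1.1,-3,-0.2,-0.2,1,0,-0.2,-1.1,-3,-0.2,-0.2,1,0,-0.3,-1.1,-3,-0.2,-0.2,1,0,-0.3,-1.1,-3,-0.2,-0.2,1,0,-0.3,-1.1,-3,-0.1,-0.2,1,0,-0.2,-1,-2.5,-0.1,-0.2,1]}}

```text
clock: 9.37
tool_pos: [0.3626, -0.063, 0.1014]
tcp_rot: [1.589, 0.394, -1.541]
wrist_force: [0.1, 0.5, -1.6]
gripper_width: 0.0551
```

```bash
python3 - <<'E'
from h import *
rec();d=np.load("stand.npz")
goal(d["p"],d["Rt"][:,0],d["Rt"][:,2])
s=grab_frame("side");f=grab_frame("top")
cv2.imwrite("pics/a5.png",np.hstack([cv2.resize(s["img"][180:330,240:430],(560,442)),cv2.resize(f["img"][230:340,290:350],(241,442))]))
E
```

```text
t 9.37 p [ 0.3626 -0.063   0.1014] F [ 0.1  0.5 -1.6] w 0.0551
x [ 0.028 -0.923 -0.384] z [-1.    -0.023 -0.017] q [-0.16  1.22 -0.77  2.21  1.11  1.75  1.09]
d [-0.26  0.44 -5.69] rv [ 1.5  1.  -0.4] rows 1.4
```

View pics/a5.png

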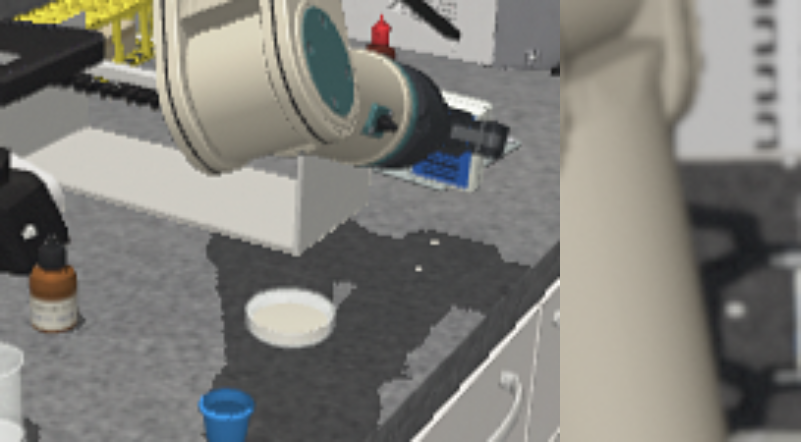

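Call:
{"name": "arm_command", "arguments": {"series": [-0.1,0.2,-1.2,0.5,0.4,-0.1,1,-0.1,0.2,-1.2,0.5,0.3,-0.1,1,0,0,-1,0.3,0.3,-0.1,1,0,0,-0.8,0,0,0,1,0,0,-0.5,0,0,0,1,0,0,-0.3,0,0,0,1,0,0,0,0,0,0,1,0,0,0,0,0,0,1]}}

```text
clock: 10.13
tool_pos: [0.3613, -0.0581, 0.0482]
tcp_rot: [1.571, 0.428, -1.556]
wrist_force: [-1.0, -0.2, -0.4]
gripper_width: 0.0554
```

```bash
python3 - <<'E'
from h import *
rec();d=np.load("stand.npz")
goal(d["p"],d["Rt"][:,0],d["Rt"][:,2])
s=grab_frame("side");
cv2.imwrite("pics/a6.png",cv2.resize(s["img"][180:330,240:430],(760,600)))
E
```

```text
t 10.13 p [ 0.3613 -0.0581  0.0482] F [-1.  -0.2 -0.4] w 0.0554
x [ 0.014 -0.91  -0.415] z [-1.    -0.015  0.   ] q [-0.16  1.31 -0.74  2.18  1.17  1.72  1.07]
d [-0.14 -0.05 -0.37] rv [-0.4  0.   0.1] rows 0.1
```

View pics/a6.png

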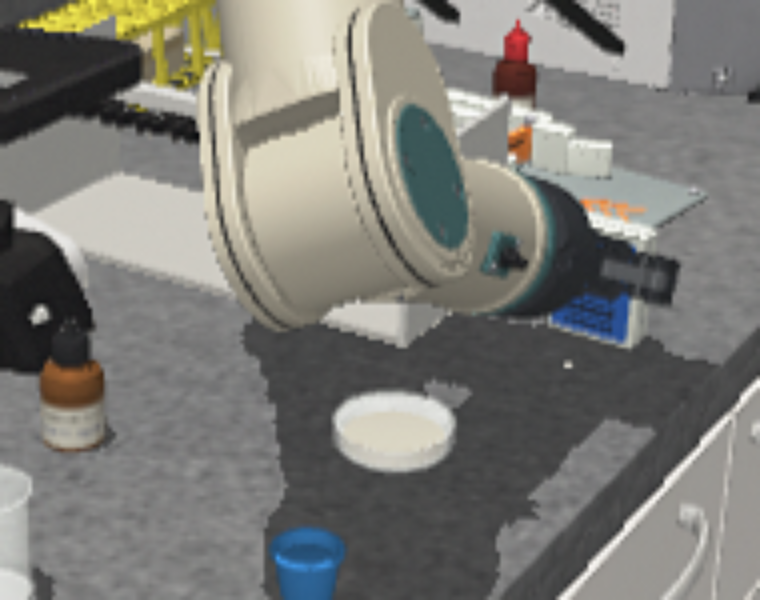

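Call:
{"name": "arm_command", "arguments": {"series": [0,0,-0.15,0,0,0,1,0,0,-0.15,0,0,0,1,0,0,-0.1,0,0,0,1,0,0,0,0,0,0,1,0,0,0,0,0,0,1,0,0,0,0,0,0,1,0,0,0,0,0,0,1,0,0,0,0,0,0,1]}}

```text
clock: 10.85
tool_pos: [0.3618, -0.0579, 0.0449]
tcp_rot: [1.572, 0.428, -1.554]
wrist_force: [-0.3, 0.6, -0.8]
gripper_width: 0.0553
```

```bash
python3 - <<'E'
from h import *
rec();d=np.load("stand.npz")
goal(d["p"],d["Rt"][:,0],d["Rt"][:,2])
E
```

```text
t 10.85 p [ 0.3618 -0.0579  0.0449] F [-0.3  0.6 -0.8] w 0.0553
x [ 0.015 -0.91  -0.415] z [-1.    -0.016 -0.001] q [-0.16  1.32 -0.74  2.17  1.18  1.71  1.07]
d [-0.18 -0.07 -0.04] rv [-0.5  0.1  0. ] rows 0.1
```

Still no contact; continue slowly.

Call:
{"name": "arm_command", "arguments": {"series": [0,0,-0.1,0,0,0,1,0,0,-0.1,0,0,0,1,0,0,-0.1,0,0,0,1,0,0,0,0,0,0,1,0,0,0,0,0,0,1,0,0,0,0,0,0,1,0,0,0,0,0,0,1,0,0,0,0,0,0,1]}}

```text
clock: 11.52
tool_pos: [0.362, -0.0581, 0.0439]
tcp_rot: [1.572, 0.423, -1.553]
wrist_force: [-0.0, 1.2, 1.2]
gripper_width: 0.0551
```

```bash
python3 - <<'E'
from h import *
rec();d=np.load("stand.npz")
s=grab_frame("side");
cv2.imwrite("pics/a7.png",cv2.resize(s["img"][220:290,340:430],(760,591),interpolation=2))
E
```

```text
t 11.52 p [ 0.362  -0.0581  0.0439] F [-0.   1.2  1.2] w 0.0551
x [ 0.016 -0.912 -0.411] z [-1.    -0.017 -0.002] q [-0.17  1.32 -0.74  2.17  1.18  1.72  1.07]
```

View pics/a7.png

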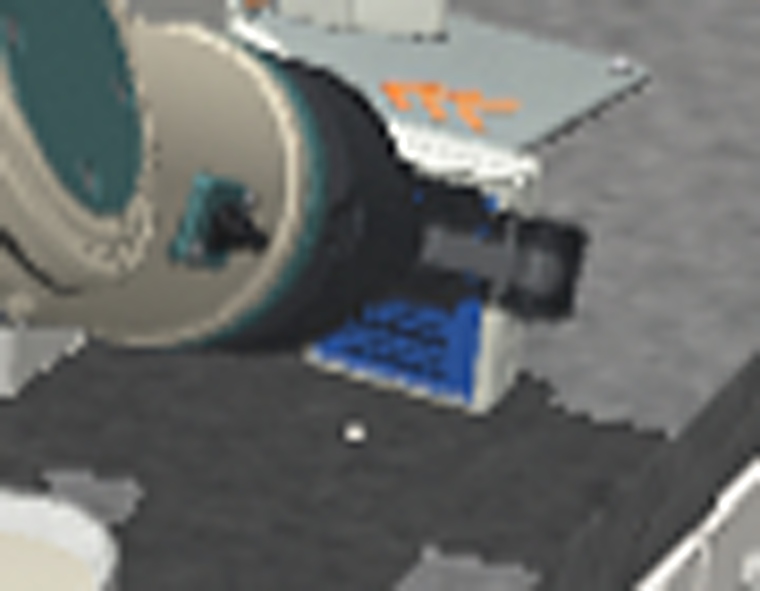

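Call:
{"name": "arm_command", "arguments": {"series": [0,0,0,0,0,0,0.2,0,0,0,0,0,0,0.2,0,0,0,0,0,0,0,0,0,0,0,0,0,0,0,0,0,0,0,0,0,0,0,0,0,0,0,0,0.45,0.2,0,0,0,0,0,0.9,0.4,0,0,0,0]}}

```text
schema error: expected a multiple of 7 numbers
```

Call:
{"name": "arm_command", "arguments": {"series": [0,1,0.5,0,0,0,0,0,1.5,0.7,0,0,0,0,0,1.8,0.8,0,0,0,0,0,1.8,0.8,0,0,0,0,0,1.8,1.5,0,0,0,0,0,1,3,2,0,0,0,0,0,3,3,0,0,0,0,0,3,3,0,0,0]}}

```text
clock: 12.23
tool_pos: [0.358, 0.0394, 0.1774]
tcp_rot: [1.56, 0.565, -1.558]
wrist_force: [1.1, 0.2, -0.2]
gripper_width: 0.0853
```

```bash
python3 - <<'E'
from h import *
rec()
s=grab_frame("side");f=grab_frame("top")
cv2.imwrite("pics/a8.png",np.hstack([cv2.resize(s["img"][180:330,240:430],(507,400)),cv2.resize(f["img"][230:330,290:360],(280,400))]))
E
```

```text
t 12.23 p [0.358  0.0394 0.1774] F [ 1.1  0.2 -0.2] w 0.0853
x [ 0.011 -0.844 -0.536] z [-1.    -0.019  0.009] q [-0.19  1.02 -0.98  2.11  0.91  1.77  1.25]
```

View pics/a8.png

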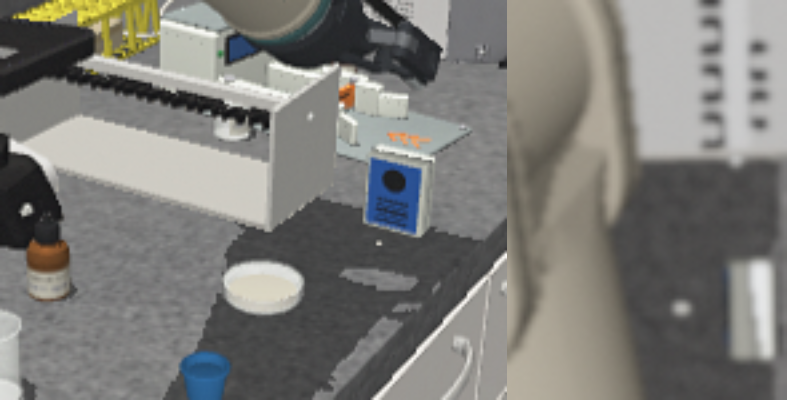

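```bash
python3 - <<'E'
from h import *
s=grab_frame("side");f=grab_frame("top")
cv2.imwrite("pics/a9.png",np.hstack([cv2.resize(s["img"][225:275,370:410],(400,500),interpolation=2),cv2.resize(f["img"][285:330,335:371],(400,500),interpolation=2)]))
E
```

```text
(no output)
```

View pics/a9.png

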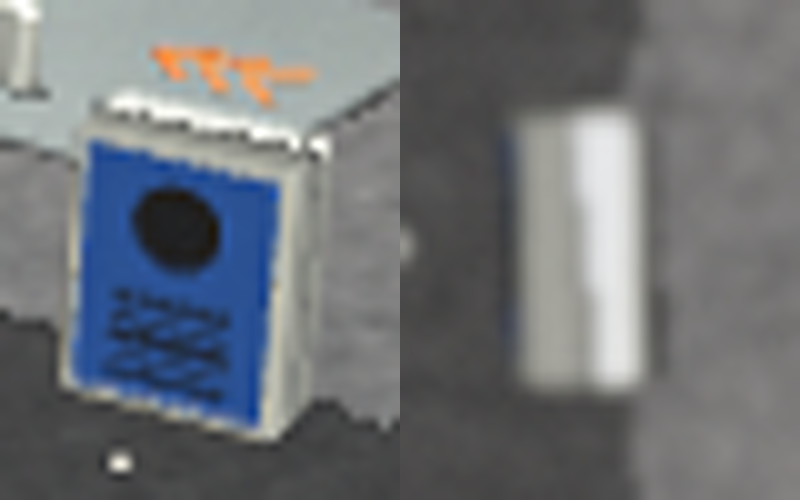

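```bash
python3 - <<'E'
from h import *
f=grab_frame("top")
q=np.array([(520,113),(637,108),(645,385),(523,388)],float);q=np.c_[335+(q[:,0]-400)/11.11-.45,285+q[:,1]/11.11-.45]
P=onz(f,q,.07);print(P.round(4),P.mean(0).round(4));e=P[0]-P[3];g=P[1]-P[2];print(np.degrees(np.arctan2(e[1],e[0])),np.degrees(np.arctan2(g[1],g[0])),np.linalg.norm(e))
from plan import *
X=P.mean(0)[0];Y=P.mean(0)[1]
G=np.array([X,Y,.047]);x=np.array([0,.766,-.643])
q=get_obs()["qpos"]
path([("up",[.37,0,.27],[0,-.4,-.9],[-1,0,0]),("r",[.38,-.1,.28],[0,-.1,-1],[0,1,-.1]),
("leanpre",[.38,-.15,.25],[0,.5,-.85],[1,0,0]),("lean2a",G-.09*x+[0,0,.03],x,[1,0,0]),("lean2",G+.013*x,x,[1,0,0])],q)
E
```

```text
[[ 0.3907 -0.0455  0.07  ]
 [ 0.3912 -0.0697  0.07  ]
 [ 0.3341 -0.0702  0.07  ]
 [ 0.334  -0.0449  0.07  ]] [ 0.3625 -0.0576  0.07  ]
-0.5438587469560426 0.4487697863259636 0.05671625013218102
up err 0.0 minq6 1.3 dqmax 0.09 [ 0.45  0.5  -1.25  2.17  0.79  1.3   1.89] ang 34
r err 0.0 minq6 0.9 dqmax 0.06 [ 0.87  0.3  -0.98  2.13  0.45  0.9   1.19] ang 91
leanpre err 0.0 minq6 0.93 dqmax 0.06 [ 1.11  0.54 -0.67  1.97 -0.17  1.    0.58] ang 96
lean2a err 0.0 minq6 0.92 dqmax 0.03 [ 1.2   0.93 -0.68  1.99 -0.2   0.92  0.76] ang 20
lean2 err 0.0 minq6 0.58 dqmax 0.03 [ 1.09  1.11 -0.66  2.11 -0.2   0.58  0.78] ang 0
```

```bash
python3 - <<'E'
from h import *
goal([.37,0,.28],[0,-.4,-.9],[-1,0,0])
E
```

```text
d [ 1.14 -3.78 10.34] rv [33.8 -0.1 -1. ] rows 4.8
```

Call:
{"name": "arm_command", "arguments": {"series": [0.2,-0.3,2.2,6.8,0,-0.2,0,0.2,-0.3,2.2,6.8,0,-0.2,0,0.2,-0.5,2.2,6.8,0,-0.2,0,0.2,-1,2.2,6.8,0,-0.2,0,0.2,-1,2,6.8,0,-0.2,0,0.1,-1.2,0.2,0.5,-2.8,-6.4,0,0.1,-1.2,0.2,0.5,-2.8,-6.4,0,0.1,-1.2,0.2,0.5,-2.8,-6.4,0]}}

```text
clock: 13.15
tool_pos: [0.3675, -0.025, 0.2724]
tcp_rot: [1.85, 1.197, -1.627]
wrist_force: [0.9, 0.2, 0.1]
gripper_width: 0.0854
```

```bash
python3 - <<'E'
from h import *
rec()
goal([.38,-.1,.28],[0,-.1,-1],[0,1,-.1])
E
```

```text
t 13.15 p [ 0.3675 -0.025   0.2724] F [0.9 0.2 0.1] w 0.0854
x [-0.02  -0.365 -0.931] z [-0.945  0.31  -0.101] q [ 0.53  0.45 -1.18  2.17  0.75  1.21  1.72]
d [ 1.25 -7.5   0.76] rv [ 12.9 -17.7 -69. ] rows 10.2
```

Call:
{"name": "arm_command", "arguments": {"series": [0.1,-0.8,0.1,1.3,-1.8,-6.7,0,0.1,-0.8,0.1,1.3,-1.8,-6.7,0,0.1,-0.8,0.1,1.3,-1.8,-6.7,0,0.1,-0.8,0.1,1.3,-1.8,-6.7,0,0.1,-0.8,0.1,1.3,-1.8,-6.7,0,0.1,-0.8,0.1,1.3,-1.8,-6.7,0,0.1,-0.8,0.1,1.3,-1.8,-6.7,0,0.1,-0.8,0.1,1.3,-1.8,-6.7,0]}}

```text
clock: 13.82
tool_pos: [0.3731, -0.0942, 0.2721]
tcp_rot: [2.607, 1.431, -1.847]
wrist_force: [0.6, 0.4, -0.2]
gripper_width: 0.0856
```

```bash
python3 - <<'E'
from h import *
rec()
goal([.38,-.15,.26],[0,.3,-.95],[1,0,0])
E
```

```text
t 13.82 p [ 0.3731 -0.0942  0.2721] F [ 0.6  0.4 -0.2] w 0.0856
x [-0.038 -0.134 -0.99 ] z [-0.258  0.959 -0.12 ] q [ 0.84  0.35 -1.02  2.13  0.53  0.95  1.33]
d [ 0.69 -5.58 -1.21] rv [  15.7    7.5 -105.2] rows 15.0
```

Call:
{"name": "arm_command", "arguments": {"series": [0,-0.4,0,1,0.5,-6.8,0,0,-0.4,0,1,0.5,-6.8,0,0,-0.4,0,1,0.5,-6.8,0,0,-0.4,0,1,0.5,-6.8,0,0.1,-0.4,0,1,0.5,-6.8,0,0.1,-0.4,0,1,0.5,-6.8,0,0.1,-0.4,0,1,0.5,-6.8,0,0.1,-0.4,0,1,0.5,-6.8,0]}}

```text
clock: 14.48
tool_pos: [0.3731, -0.1286, 0.2622]
tcp_rot: [1.542, 1.374, 2.398]
wrist_force: [-0.4, -0.5, -0.4]
gripper_width: 0.0853
```

```bash
python3 - <<'E'
from h import *
rec()
x=np.array([0,.766,-.643]);G=np.array([.3625,-.0576,.047])
goal(G-.09*x+[0,0,.03],x,[1,0,0])
goal([.37,-.15,.2],x,[1,0,0])
E
```

```text
t 14.48 p [ 0.3731 -0.1286  0.2622] F [-0.4 -0.5 -0.4] w 0.0853
x [-0.144  0.132 -0.981] z [0.656 0.755 0.006] q [ 0.91  0.43 -0.8   2.    0.22  1.01  0.85]
d [ -1.06   0.21 -12.73] rv [ 36.2  16.8 -47. ] rows 8.7
d [-0.31 -2.14 -6.22] rv [ 36.2  16.8 -47. ] rows 8.7
```

Call:
{"name": "arm_command", "arguments": {"series": [0,-0.3,-0.7,4,1.9,-5.2,0,0,-0.3,-0.7,4,1.9,-5.2,0,0,-0.3,-0.7,4,1.9,-5.2,0,0,-0.3,-0.7,4,1.9,-5.2,0,0,-0.3,-0.8,4,1.9,-5.2,0,0,-0.3,-0.8,4,1.9,-5.2,0,0,-0.3,-0.8,4,1.9,-5.2,0,0,-0.2,-0.8,4,1.9,-5.2,0]}}

```text
clock: 15.15
tool_pos: [0.376, -0.1504, 0.1923]
tcp_rot: [1.556, 0.735, 1.63]
wrist_force: [0.2, 0.7, 0.2]
gripper_width: 0.0854
```

```bash
python3 - <<'E'
from h import *
rec()
x=np.array([0,.766,-.643]);G=np.array([.3625,-.0576,.047])
goal(G-.08*x,x,[1,0,0])
s=grab_frame("side");f=grab_frame("top")
cv2.imwrite("pics/b1.png",np.hstack([cv2.resize(s["img"][130:290,300:500],(500,400)),cv2.resize(f["img"][230:330,310:380],(280,400))]))
E
```

```text
t 15.15 p [ 0.376  -0.1504  0.1923] F [0.2 0.7 0.2] w 0.0854
x [-0.044  0.74  -0.671] z [0.998 0.069 0.011] q [ 1.17  0.83 -0.68  1.89 -0.2   1.09  0.75]
d [-1.35  3.16 -9.38] rv [ 2.1  0.7 -3.9] rows 2.4
```

View pics/b1.png

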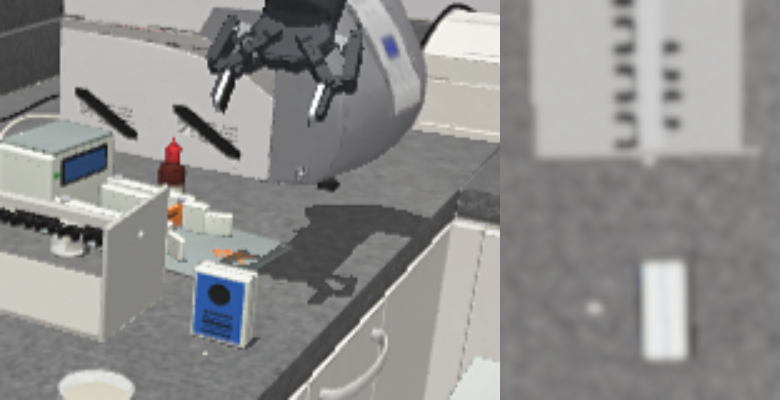

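Call:
{"name": "arm_command", "arguments": {"series": [-0.3,0.5,-1.6,0.4,0.1,-0.6,0,-0.3,0.5,-1.6,0.4,0.1,-0.6,0,-0.2,0.5,-1.6,0.4,0.1,-0.6,0,-0.2,0.5,-1.6,0.4,0.1,-0.6,0,-0.2,0.5,-1.4,0.4,0.1,-0.6,0,-0.1,0.5,-1,0.1,0.1,-0.6,0,0,0.2,-0.5,0,0,-0.3,0,0,0,-0.1,0,0,0,0]}}

```text
clock: 15.92
tool_pos: [0.3623, -0.1117, 0.0935]
tcp_rot: [1.562, 0.699, 1.592]
wrist_force: [-0.1, 0.3, -0.5]
gripper_width: 0.0854
```

```bash
python3 - <<'E'
from h import *
rec()
x=np.array([0,.766,-.643]);G=np.array([.3625,-.0576,.047])
goal(G-.08*x,x,[1,0,0])
goal(G+.013*x,x,[1,0,0])
E
```

```text
t 15.92 p [ 0.3623 -0.1117  0.0935] F [-0.1  0.3 -0.5] w 0.0854
x [-0.016  0.765 -0.644] z [1.    0.026 0.006] q [ 1.15  1.   -0.65  2.01 -0.19  0.83  0.8 ]
d [ 0.02 -0.72  0.49] rv [ 0.   0.4 -1.5] rows 0.2
d [ 0.02  6.4  -5.49] rv [ 0.   0.4 -1.5] rows 2.1
```

Call:
{"name": "arm_command", "arguments": {"series": [0,1.1,-0.95,0,0,-0.7,0,0,1.2,-1,0,0,-0.6,0,0,1.2,-1,0,0,0,0,0,1.2,-1,0,0,0,0,0,0.8,-0.7,0,0,0,0,0,0.5,-0.4,0,0,0,0,0,0.2,-0.2,0,0,0,0,0,0,0,0,0,0,0]}}

```text
clock: 16.58
tool_pos: [0.3687, -0.0469, 0.0435]
tcp_rot: [1.543, 0.709, 1.57]
wrist_force: [-0.4, 0.2, -0.4]
gripper_width: 0.0855
```

```bash
python3 - <<'E'
from h import *
rec()
x=np.array([0,.766,-.643]);G=np.array([.3625,-.0576,.047])
goal(G+.013*x,x,[1,0,0])
s=grab_frame("side");f=grab_frame("top")
cv2.imwrite("pics/b2.png",np.hstack([cv2.resize(s["img"][180:280,340:465],(500,400)),cv2.resize(f["img"][230:330,310:380],(280,400))]))
E
```

```text
t 16.58 p [ 0.3687 -0.0469  0.0435] F [-0.4  0.2 -0.4] w 0.0855
x [ 0.001  0.759 -0.651] z [1.    0.018 0.021] q [ 1.07  1.09 -0.67  2.11 -0.22  0.58  0.8 ]
d [-0.62 -0.07 -0.48] rv [ 0.6  1.2 -1. ] rows 0.2
```

View pics/b2.png

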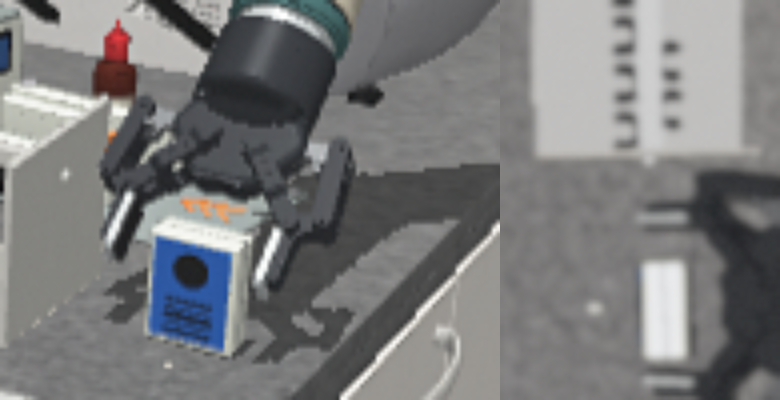

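Call:
{"name": "arm_command", "arguments": {"series": [-0.4,0,-0.2,0.3,0.6,-0.5,0,-0.3,0,-0.2,0.2,0.5,-0.4,0,0,0,0,0,0,0,0,0,0,0,0,0,0,0.6,0,0,0,0,0,0,1,0,0,0,0,0,0,1,0,0,0,0,0,0,1,0,0,0,0,0,0,1], "force": 40}}

```text
clock: 17.35
tool_pos: [0.3621, -0.0506, 0.0396]
tcp_rot: [1.568, 0.704, 1.564]
wrist_force: [-0.1, 1.2, -0.5]
gripper_width: 0.0554
```

```bash
python3 - <<'E'
from h import *
rec()
f=grab_frame("top");s=grab_frame("side")
cv2.imwrite("pics/b3.png",np.hstack([cv2.resize(s["img"][180:280,340:465],(500,400)),cv2.resize(f["img"][230:330,310:380],(280,400))]))
E
```

```text
t 17.35 p [ 0.3621 -0.0506  0.0396] F [-0.1  1.2 -0.5] w 0.0554
x [ 0.005  0.763 -0.647] z [ 1.    -0.005  0.002] q [ 1.08  1.1  -0.66  2.12 -0.22  0.58  0.8 ]
```

View pics/b3.png

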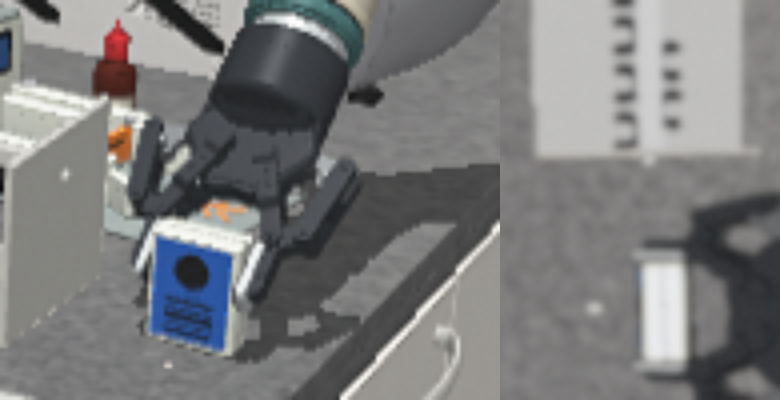

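```bash
python3 - <<'E'
from h import *
o=get_obs();A=R.from_euler('xyz',o["tcp_rot"])
off=A.inv().apply(np.array([.3621,-.0576,.035])-o["tool_pos"]);off[2]=0
Rt=R.from_euler('z',12,degrees=True)*R.from_euler('x',-90,degrees=True)*A
X=Rt.as_matrix();c=np.array([.4286,-.2461,.017]);p=c-Rt.apply(off)
print(off.round(4),p.round(4),X.round(3).tolist());np.savez("lay.npz",off=off,Rt=X,p=p)
from plan import *
T0=A.as_matrix()
Rv=(R.from_euler('x',-45,degrees=True)*A).as_matrix();Rw=(R.from_euler('x',-90,degrees=True)*A).as_matrix()
path([("up",[.362,-.06,.2],T0[:,0],T0[:,2]),("h",[.38,-.12,.2],Rv[:,0],Rv[:,2]),("f",[.385,-.18,.2],Rw[:,0],Rw[:,2]),("pre",p+[0,0,.08],X[:,0],X[:,2]),("lay",p,X[:,0],X[:,2])],o["qpos"])
E
```

```text
[-0.0024 -0.008   0.    ] [ 0.4277 -0.2416  0.01  ] [[0.139, -0.157, 0.978], [-0.632, 0.746, 0.21], [-0.763, -0.647, 0.005]]Traceback (most recent call last):
  File "<stdin>", line 8, in <module>
AttributeError: 'list' object has no attribute 'as_matrix'
```

Call:
{"name": "arm_command", "arguments": {"series": [0,0,0,0,0,0,0,0,0,0,0,0,0,0,0,0,0,0,0,0,0,0,-0.5,0,0,0,0,0,0,-0.4,0,0,0,0,0,0,0,0,0,0,0,0,0,0,0,0,0,0,0,0,0,0,0,0,0,0]}}

```text
clock: 18.12
tool_pos: [0.3623, -0.0608, 0.0395]
tcp_rot: [1.568, 0.704, 1.564]
wrist_force: [0.0, 0.1, 0.3]
gripper_width: 0.0856
```

```bash
python3 - <<'E'
from h import *
rec()
f=grab_frame("top");s=grab_frame("side")
cv2.imwrite("pics/b4.png",np.hstack([cv2.resize(s["img"][180:280,340:465],(500,400)),cv2.resize(f["img"][230:330,310:380],(280,400))]))
E
```

```text
t 18.12 p [ 0.3623 -0.0608  0.0395] F [0.  0.1 0.3] w 0.0856
x [ 0.005  0.762 -0.647] z [ 1.    -0.005  0.002] q [ 1.09  1.1  -0.65  2.1  -0.21  0.6   0.8 ]
```

View pics/b4.png

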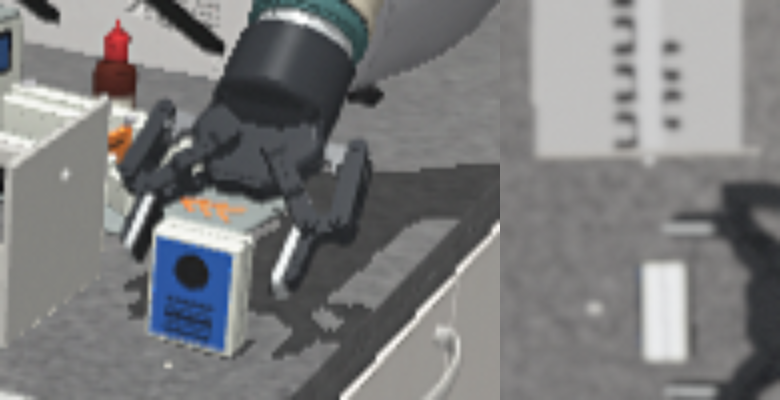

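Call:
{"name": "arm_command", "arguments": {"series": [0,0,0,0,0,0,0.6,0,0,0,0,0,0,1,0,0,0,0,0,0,1,0,0,0,0,0,0,1,0,0,0,0,0,0,1,0,0,0,0,0,0,1,0,0,0,0,0,0,1,0,0,0.5,0,0,0,1], "force": 50}}

```text
clock: 18.88
tool_pos: [0.362, -0.0603, 0.0444]
tcp_rot: [1.569, 0.703, 1.565]
wrist_force: [0.2, -0.6, -0.8]
gripper_width: 0.0554
```

```bash
cat > lay.py <<'E'
from h import *
E
python3 - <<'E'
from plan import *
rec()
f=grab_frame("top");s=grab_frame("side")
cv2.imwrite("pics/b5.png",np.hstack([cv2.resize(s["img"][180:280,340:465],(500,400)),cv2.resize(f["img"][230:330,310:380],(280,400))]))
o=get_obs();A0=R.from_euler('xyz',o["tcp_rot"])
off=A0.inv().apply(np.array([.3622,-.0576,.035])-np.array([.3623,-.0608,.0395]));off[2]=0
Rt=R.from_euler('z',12,degrees=True)*R.from_euler('x',-90,degrees=True)*A0
X=Rt.as_matrix();c_=np.array([.4286,-.2461,.017]);p=c_-Rt.apply(off)
print(off.round(4),p.round(4),X.round(3).tolist());np.savez("lay.npz",off=off,Rt=X,p=p)
T0=A0.as_matrix()
Rv=(R.from_euler('x',-45,degrees=True)*A0).as_matrix();Rw=(R.from_euler('x',-90,degrees=True)*A0).as_matrix()
path([("up",[.362,-.06,.2],T0[:,0],T0[:,2]),("h",[.38,-.12,.2],Rv[:,0],Rv[:,2]),("f",[.385,-.18,.2],Rw[:,0],Rw[:,2]),("pre",p+[0,0,.08],X[:,0],X[:,2]),("lay",p,X[:,0],X[:,2])],o["qpos"])
E
```

```text
t 18.88 p [ 0.362  -0.0603  0.0444] F [ 0.2 -0.6 -0.8] w 0.0554
x [ 0.004  0.763 -0.647] z [ 1.    -0.004  0.002] q [ 1.1   1.09 -0.65  2.11 -0.22  0.61  0.8 ]
[ 0.0054 -0.0014  0.    ] [ 0.4276 -0.2417  0.0202] [[0.139, -0.158, 0.978], [-0.632, 0.746, 0.211], [-0.763, -0.647, 0.004]]
up err 0.0 minq6 0.63 dqmax 0.03 [ 1.17  0.79 -0.77  2.1  -0.32  0.87  0.71] ang 0
h err 0.0 minq6 0.6 dqmax 0.08 [ 0.61  0.39 -0.41  2.19  0.13  0.6   0.13] ang 45
f err 0.0 minq6 0.57 dqmax 0.12 [-0.27  0.54  0.14  2.32  1.08  0.72 -1.12] ang 45
pre err 0.0 minq6 0.58 dqmax 0.07 [-0.08  0.79  0.13  2.38  1.86  0.62 -1.65] ang 12
lay err 0.0 minq6 0.63 dqmax 0.03 [-0.02  0.99  0.03  2.37  2.03  0.75 -1.9 ] ang 0
```

View pics/b5.png

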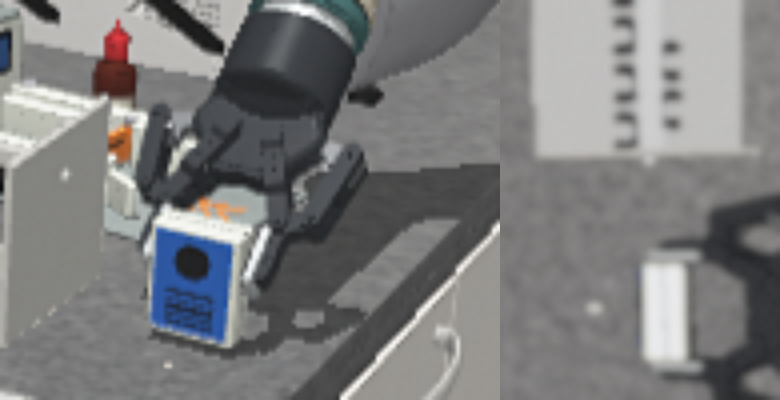

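Call:
{"name": "arm_command", "arguments": {"series": [0,0,2,0,0,0,1,0,-0.3,3,0,0,0,1,0,-0.3,3.5,0,0,0,1,0,-0.3,3.5,0,0,0,1,0.1,-0.8,1.5,-6.8,0,0,1,0.1,-0.8,1,-6.8,0,0,1,0.1,-0.8,0,-6.8,0,0,1,0.1,-0.8,0,-6.8,0,0,1]}}

```text
clock: 19.65
tool_pos: [0.3657, -0.1055, 0.1939]
tcp_rot: [1.555, 1.188, 1.538]
wrist_force: [-0.0, 1.2, -1.4]
gripper_width: 0.055
```

Call:
{"name": "arm_command", "arguments": {"series": [0.1,-0.8,0,-6.8,0,0,1,0.1,-0.8,0,-6.8,0,0,1,0.1,-0.8,0,-6.8,0,0,1,0.1,-0.8,0,-6.8,0,0,1,0.1,-0.8,0,-6.8,0,0,1,0.1,-0.8,0,-6.8,0,0,1,0.1,-0.8,0,-6.8,0,0,1,0.1,-0.8,0,-6.8,0,0,1]}}

```text
clock: 20.32
tool_pos: [0.3714, -0.1634, 0.1994]
tcp_rot: [-1.515, 1.086, -1.527]
wrist_force: [-1.3, -0.6, -1.7]
gripper_width: 0.0551
```

```bash
python3 - <<'E'
from h import *
rec();d=np.load("lay.npz")
goal(d["p"]+[0,0,.08],d["Rt"][:,0],d["Rt"][:,2])
s=grab_frame("side");f=grab_frame("top")
cv2.imwrite("pics/b6.png",np.hstack([cv2.resize(s["img"][50:290,240:500],(433,400)),cv2.resize(f["img"][210:320,300:400],(364,400))]))
E
```

```text
t 20.32 p [ 0.3714 -0.1634  0.1994] F [-1.3 -0.6 -1.7] w 0.0551
x [ 0.02  -0.466 -0.885] z [ 1.    -0.005  0.026] q [-0.16  0.4   0.13  2.35  0.88  0.57 -0.85]
d [ 5.63 -7.83 -9.92] rv [-12.7  -0.   12.2] rows 3.4
```

View pics/b6.png

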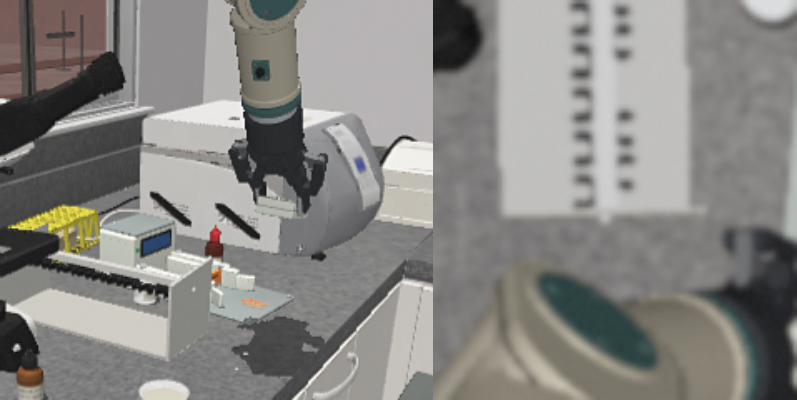

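Call:
{"name": "arm_command", "arguments": {"series": [0.7,-1,-1,-1.6,0,1.5,1,0.7,-1,-1,-1.6,0,1.5,1,0.7,-1,-1.2,-1.6,0,1.5,1,0.7,-1,-1.2,-1.6,0,1.5,1,0.7,-1,-1.3,-1.6,0,1.5,1,0.7,-1,-1.3,-1.6,0,1.5,1,0.7,-1,-1.3,-1.6,0,1.5,1,0.7,-0.9,-1.2,-1.5,0,1.5,1]}}

```text
clock: 21.08
tool_pos: [0.4265, -0.2436, 0.0996]
tcp_rot: [-1.585, 0.886, -1.362]
wrist_force: [-0.4, 0.6, -0.6]
gripper_width: 0.0554
```

```bash
python3 - <<'E'
from h import *
rec();d=np.load("lay.npz")
goal(d["p"],d["Rt"][:,0],d["Rt"][:,2])
s=grab_frame("side");f=grab_frame("top")
cv2.imwrite("pics/b7.png",np.hstack([cv2.resize(s["img"][150:290,300:450],(429,400)),cv2.resize(f["img"][210:320,370:470],(364,400))]))
E
```

```text
t 21.08 p [ 0.4265 -0.2436  0.0996] F [-0.4  0.6 -0.6] w 0.0554
x [ 0.131 -0.619 -0.774] z [ 0.976  0.218 -0.009] q [-0.16  0.78  0.26  2.39  1.9   0.51 -1.67]
d [ 0.12  0.19 -7.94] rv [-0.9 -0.9 -0.4] rows 1.9
```

View pics/b7.png

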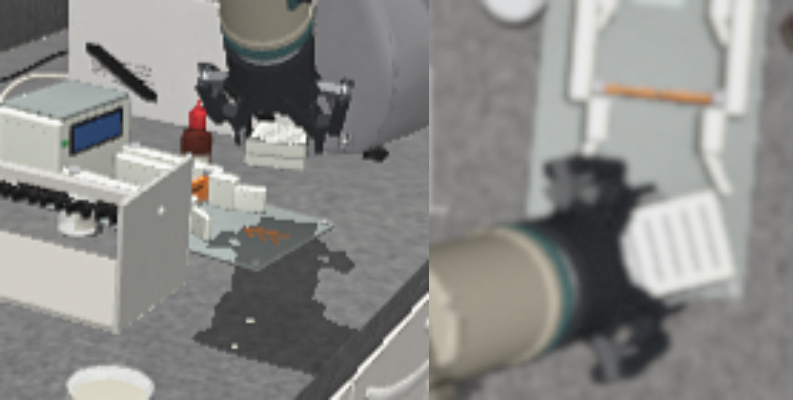

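Call:
{"name": "arm_command", "arguments": {"series": [0,0.1,-1.5,-0.5,-0.5,-0.2,1,0,0.1,-1.5,-0.4,-0.4,-0.2,1,0,0,-1.5,0,0,0,1,0,0,-1.2,0,0,0,1,0,0,-0.8,0,0,0,1,0,0,-0.5,0,0,0,1,0,0,-0.2,0,0,0,1,0,0,0,0,0,0,1]}}

```text
clock: 21.85
tool_pos: [0.419, -0.2491, 0.0289]
tcp_rot: [-1.574, 0.875, -1.391]
wrist_force: [-0.7, 0.5, -1.5]
gripper_width: 0.055
```

```bash
python3 - <<'E'
from h import *
rec();d=np.load("lay.npz")
goal(d["p"],d["Rt"][:,0],d["Rt"][:,2])
s=grab_frame("side");f=grab_frame("top")
cv2.imwrite("pics/b8.png",np.hstack([cv2.resize(s["img"][180:260,340:430],(450,400)),cv2.resize(f["img"][210:320,370:470],(364,400))]))
E
```

```text
t 21.85 p [ 0.419  -0.2491  0.0289] F [-0.7  0.5 -1.5] w 0.055
x [ 0.115 -0.631 -0.767] z [ 0.983  0.181 -0.002] q [-0.08  0.95  0.14  2.39  2.05  0.65 -1.93]
d [ 0.86  0.74 -0.87] rv [-0.4 -0.4  1.7] rows 0.3
```

View pics/b8.png

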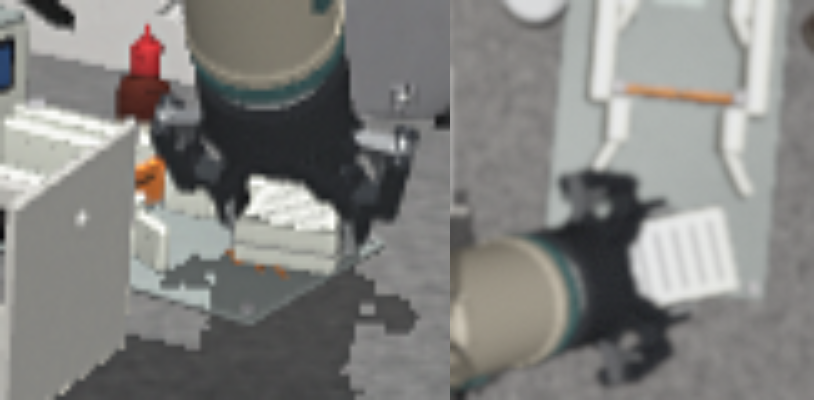

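Call:
{"name": "arm_command", "arguments": {"series": [0.4,0.3,-0.1,-0.2,-0.2,0.8,1,0.4,0.3,-0.1,-0.2,-0.2,0.6,1,0.1,0.1,-0.2,0,0,0,1,0,0,-0.2,0,0,0,1,0,0,-0.1,0,0,0,1,0,0,0,0,0,0,1,0,0,0,0,0,0,1,0,0,0,0,0,0,1]}}

```text
clock: 22.62
tool_pos: [0.4306, -0.2403, 0.0233]
tcp_rot: [-1.561, 0.864, -1.351]
wrist_force: [0.1, -1.1, -1.2]
gripper_width: 0.0549
```

```bash
python3 - <<'E'
from h import *
rec();d=np.load("lay.npz")
goal(d["p"],d["Rt"][:,0],d["Rt"][:,2])
E
```

```text
t 22.62 p [ 0.4306 -0.2403  0.0233] F [ 0.1 -1.1 -1.2] w 0.0549
x [ 0.142 -0.634 -0.761] z [0.977 0.211 0.007] q [-0.09  0.97  0.13  2.38  2.07  0.68 -1.95]
d [-0.3  -0.14 -0.31] rv [ 0.1  0.2 -0. ] rows 0.1
```

Call:
{"name": "arm_command", "arguments": {"series": [-0.1,0,-0.1,0,0,0,1,-0.1,0,-0.1,0,0.2,0,1,0,0,-0.1,0,0,0,1,0,0,0,0,0,0,1,0,0,0,0,0,0,1,0,0,0,0,0,0,1,0,0,0,0,0,0,1,0,0,0,0,0,0,1]}}

```text
clock: 23.28
tool_pos: [0.4283, -0.2406, 0.0204]
tcp_rot: [-1.566, 0.865, -1.355]
wrist_force: [0.2, 0.9, -1.2]
gripper_width: 0.0552
```

```bash
python3 - <<'E'
from h import *
rec();d=np.load("lay.npz")
goal(d["p"],d["Rt"][:,0],d["Rt"][:,2])
s=grab_frame("side");f=grab_frame("top")
cv2.imwrite("pics/b9.png",np.hstack([cv2.resize(s["img"][180:260,340:430],(450,400)),cv2.resize(f["img"][210:320,370:470],(364,400))]))
E
```

```text
t 23.28 p [ 0.4283 -0.2406  0.0204] F [ 0.2  0.9 -1.2] w 0.0552
x [ 0.139 -0.634 -0.761] z [0.978 0.21  0.003] q [-0.09  0.98  0.12  2.39  2.07  0.69 -1.96]
d [-0.06 -0.11 -0.02] rv [ 0.2 -0.   0. ] rows 0.0
```

View pics/b9.png

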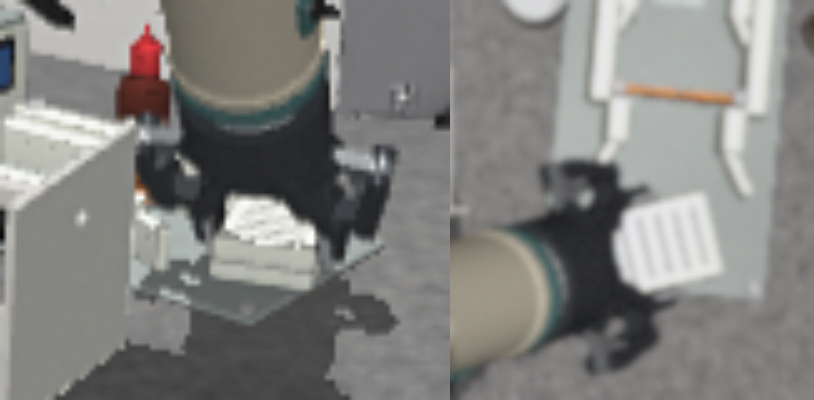

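Call:
{"name": "arm_command", "arguments": {"series": [0,0,-0.1,0,0,0,1,0,0,-0.1,0,0,0,1,0,0,0,0,0,0,1,0,0,0,0,0,0,1,0,0,0,0,0,0,1,0,0,0,0,0,0,1,0,0,0,0,0,0,1,0,0,0,0,0,0,1]}}

```text
clock: 24.05
tool_pos: [0.4282, -0.2406, 0.0203]
tcp_rot: [-1.563, 0.861, -1.352]
wrist_force: [-1.2, 1.6, 1.4]
gripper_width: 0.055
```

```bash
python3 - <<'E'
from h import *
rec();d=np.load("lay.npz")
goal(d["p"],d["Rt"][:,0],d["Rt"][:,2])
E
```

```text
t 24.05 p [ 0.4282 -0.2406  0.0203] F [-1.2  1.6  1.4] w 0.055
x [ 0.141 -0.636 -0.759] z [0.977 0.211 0.005] q [-0.09  0.98  0.12  2.39  2.07  0.69 -1.96]
d [-0.06 -0.11 -0.01] rv [ 0.3  0.1 -0. ] rows 0.0
```

Call:
{"name": "arm_command", "arguments": {"series": [0,0,0.3,0,0,0,1,-0.5,0,0.1,0,0,0,1,-0.5,0.1,0,0,0,0,1,-0.4,0.1,0,0,0,0,1,0,0,-0.2,0,0,0,1,0,0,-0.2,0,0,0,1,0,0,0,0,0,0,1,0,0,0,0,0,0,1]}}

```text
clock: 24.72
tool_pos: [0.4121, -0.2387, 0.0203]
tcp_rot: [-1.564, 0.861, -1.354]
wrist_force: [0.1, 1.2, 3.6]
gripper_width: 0.0553
```

```bash
python3 - <<'E'
from h import *
rec();d=np.load("lay.npz")
goal(d["p"],d["Rt"][:,0],d["Rt"][:,2])
s=grab_frame("side");f=grab_frame("top")
cv2.imwrite("pics/b10.png",np.hstack([cv2.resize(s["img"][180:260,340:430],(450,400)),cv2.resize(f["img"][210:320,370:470],(364,400))]))
E
```

```text
t 24.72 p [ 0.4121 -0.2387  0.0203] F [0.1 1.2 3.6] w 0.0553
x [ 0.14  -0.636 -0.759] z [0.978 0.211 0.004] q [-0.08  0.99  0.1   2.43  2.1   0.73 -2.01]
d [ 1.56 -0.3  -0.01] rv [0.3 0.1 0. ] rows 0.4
```

View pics/b10.png

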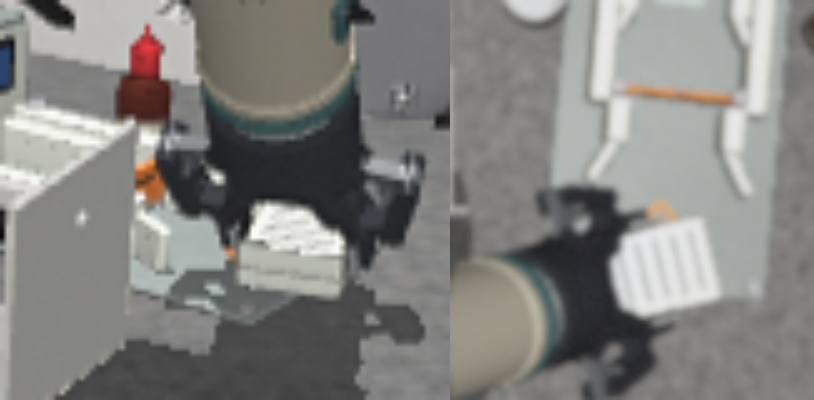

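Call:
{"name": "arm_command", "arguments": {"series": [0,0,0,0,0,0,0.2,0,0,0,0,0,0,0.2,0,0,0,0,0,0,0.2,0,0,0,0,0,0,0.2,0,0,0,0,0,0,0.2,-0.1,0.4,0.5,0,0,0,0.2,-0.2,0.7,0.9,0,0,0,0.2,-0.2,0.7,0.9,0,0,0,0.2]}}

```text
clock: 25.48
tool_pos: [0.4067, -0.2218, 0.0436]
tcp_rot: [-1.566, 0.86, -1.358]
wrist_force: [-0.3, -0.3, -0.2]
gripper_width: 0.0685
```

```bash
python3 - <<'E'
from h import *
rec()
s=grab_frame("side");f=grab_frame("top")
cv2.imwrite("pics/b11.png",np.hstack([cv2.resize(s["img"][180:260,340:430],(450,400)),cv2.resize(f["img"][210:320,370:470],(364,400))]))
E
```

```text
t 25.48 p [ 0.4067 -0.2218  0.0436] F [-0.3 -0.3 -0.2] w 0.0685
x [ 0.138 -0.638 -0.758] z [0.978 0.207 0.003] q [-0.13  0.93  0.11  2.45  2.03  0.7  -1.97]
```

View pics/b11.png

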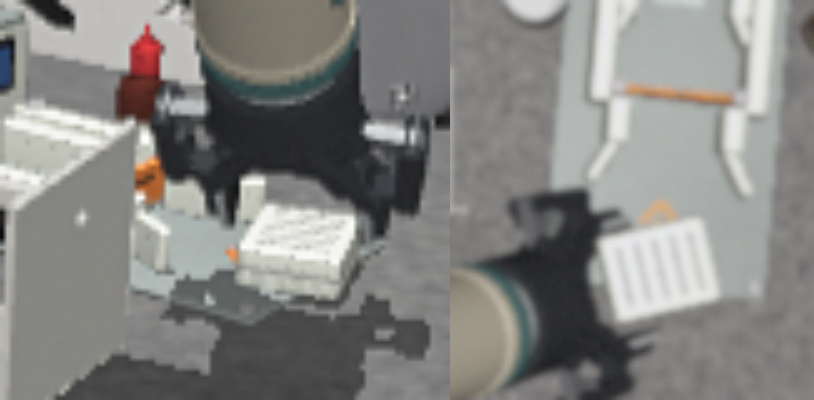

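```bash
python3 - <<'E'
from plan import *
f=grab_frame("top")
# cart corners from b11 crop (scale 3.64, origin x 370 y 210, crop offset 450)
q=np.array([(597,240),(700,216),(720,297),(615,322)],float);q=np.c_[370+(q[:,0]-450)/3.64-.4,210+q[:,1]/3.64-.4]
P=onz(f,q,.029);print(P.round(4),P.mean(0).round(4));e_=P[1]-P[0];g_=P[2]-P[3];print(np.degrees(np.arctan2(e_[1],e_[0])),np.degrees(np.arctan2(g_[1],g_[0])),np.linalg.norm(e_))
o=get_obs();C0=P.mean(0)
zj=[.978,.207,0];z2=[c(np.radians(83.7)),s(np.radians(83.7)),0]
g=np.array([.527,-.257]);d=np.array([.994,-.110]);b=g-.096*d
path([("up",[.405,-.19,.13],[.138,-.638,-.758],zj),("dn",[.415,-.235,.13],[0,0,-1],zj),("grip",[C0[0],C0[1],.02],[0,0,-1],zj),("lift",[C0[0],C0[1],.06],[0,0,-1],zj),("yaw",[b[0],b[1],.06],[0,0,-1],z2),("set",[b[0],b[1],.02],[0,0,-1],z2),("push0",[.38,-.24,.06],[0,0,-1],z2),("push1",[.38,-.24,.018],[0,0,-1],z2),("push",[.56,-.26,.018],[0,0,-1],z2)],o["qpos"])
E
```

```text
[[ 0.432  -0.2019  0.029 ]
 [ 0.4463 -0.2701  0.029 ]
 [ 0.3931 -0.2818  0.029 ]
 [ 0.3784 -0.2123  0.029 ]] [ 0.4124 -0.2415  0.029 ]
-78.18463635745628 -78.01905361069674 0.06966606030358748
up err 0.0 minq6 0.56 dqmax 0.04 [-0.31  0.71  0.24  2.44  1.67  0.56 -1.6 ] ang 0
dn err 0.0 minq6 0.3 dqmax 0.21 [ 0.82  0.61 -0.53  2.09  0.55  0.58  0.11] ang 41
grip err 0.0 minq6 0.31 dqmax 0.02 [ 0.67  0.8  -0.29  2.13  0.74  0.31 -0.04] ang 0
lift err 0.0 minq6 0.32 dqmax 0.01 [ 0.74  0.73 -0.39  2.12  0.68  0.41  0.02] ang 0
yaw err 0.0 minq6 0.43 dqmax 0.09 [ 0.93  0.82 -0.73  2.07  0.96  0.63  0.99] ang 72
set err 0.0 minq6 0.56 dqmax 0.01 [ 0.88  0.88 -0.65  2.08  1.07  0.56  0.9 ] ang 0
push0 err 0.0 minq6 0.54 dqmax 0.01 [ 0.96  0.77 -0.69  2.2   1.03  0.54  0.92] ang 0
push1 err 0.0 minq6 0.46 dqmax 0.01 [ 0.89  0.84 -0.58  2.21  1.19  0.46  0.79] ang 0
push err 0.0 minq6 0.49 dqmax 0.04 [ 0.81  1.   -0.73  1.74  0.92  0.78  1.07] ang 0
```

```bash
python3 - <<'E'
from h import *
goal([.405,-.19,.13],[.138,-.638,-.758],[.978,.207,0])
goal([.4124,-.2415,.13],[0,0,-1],[.978,.207,0])
E
```

```text
d [-0.26  3.14  8.62] rv [-0.   0.2 -0. ] rows 2.2
d [ 0.48 -2.01  8.62] rv [39.8  8.8 -0. ] rows 5.7
```

Call:
{"name": "arm_command", "arguments": {"series": [-0.2,1.2,1.5,0,0,0,0.2,-0.2,1.2,1.8,0,0,0,0,0,0.5,2,0,0,0,0,0,0.2,2,3,0.6,0,0,0.1,-0.6,1,5,1.1,0,0,0.1,-0.7,0.5,5,1.1,0,0,0.1,-0.8,0,5,1.1,0,0,0.1,-0.8,0,5,1.1,0,0]}}

```text
clock: 26.3
tool_pos: [0.4018, -0.2081, 0.126]
tcp_rot: [-1.615, 1.159, -1.401]
wrist_force: [-0.8, 0.3, -0.4]
gripper_width: 0.0852
```

```bash
python3 - <<'E'
from h import *
rec()
goal([.4124,-.2415,.1],[0,0,-1],[.978,.207,0])
E
```

```text
t 26.3 p [ 0.4018 -0.2081  0.126 ] F [-0.8  0.3 -0.4] w 0.0852
x [ 0.068 -0.394 -0.916] z [ 0.978  0.209 -0.018] q [-0.03  0.58  0.21  2.36  1.27  0.29 -0.88]
d [ 1.06 -3.34 -2.6 ] rv [23.3  3.9 -0.3] rows 3.3
```

Call:
{"name": "arm_command", "arguments": {"series": [0.1,-0.4,0,4,0.6,0,0,0.1,-0.4,0,4,0.6,0,0,0.1,-0.4,0,4,0.6,0,0,0.1,-0.4,0,4,0.6,0,0,0.2,-0.4,0,4,0.6,0,0,0.2,-0.4,0,3,0.5,0,0,0.1,-0.4,-0.5,0,0,0,0,0.1,-0.3,-0.5,0,0,0,0]}}

```text
clock: 26.97
tool_pos: [0.408, -0.2452, 0.1153]
tcp_rot: [-1.484, 1.54, -1.284]
wrist_force: [-0.3, 0.6, 0.8]
gripper_width: 0.0854
```

```bash
python3 - <<'E'
from h import *
rec()
goal([.4124,-.2415,.1],[0,0,-1],[.978,.207,0])
E
```

```text
t 26.97 p [ 0.408  -0.2452  0.1153] F [-0.3  0.6  0.8] w 0.0854
x [ 0.009 -0.029 -1.   ] z [0.98  0.199 0.003] q [ 0.76  0.62 -0.43  2.12  0.58  0.5   0.09]
d [ 0.44  0.37 -1.53] rv [1.7 0.5 0.5] rows 0.4
```

Call:
{"name": "arm_command", "arguments": {"series": [0.2,0.2,-1.8,0.8,0.2,0.2,0,0.2,0.2,-1.8,0.8,0.2,0.2,0,0.1,0,-1.8,0,0,0,0,0,0,-1.8,0,0,0,0,0,0,-1.3,0,0,0,0,0,0,-0.8,0,0,0,0,0,0,-0.3,0,0,0,0,0,0,0,0,0,0,0]}}

```text
clock: 27.63
tool_pos: [0.4084, -0.2362, 0.0097]
tcp_rot: [-2.634, 1.555, -2.414]
wrist_force: [-0.5, 0.6, 0.9]
gripper_width: 0.0856
```

```bash
python3 - <<'E'
from h import *
rec()
goal([.4124,-.2415,.015],[0,0,-1],[.978,.207,0])
s=grab_frame("side");f=grab_frame("top")
cv2.imwrite("pics/d1.png",np.hstack([cv2.resize(s["img"][180:260,340:430],(450,400)),cv2.resize(f["img"][210:320,370:470],(364,400))]))
E
```

```text
t 27.63 p [ 0.4084 -0.2362  0.0097] F [-0.5  0.6  0.9] w 0.0856
x [-0.012 -0.011 -1.   ] z [ 0.976  0.218 -0.014] q [ 0.61  0.81 -0.23  2.15  0.75  0.27 -0.06]
d [ 0.4  -0.53  0.53] rv [ 0.6 -0.7 -0.7] rows 0.2
```

View pics/d1.png

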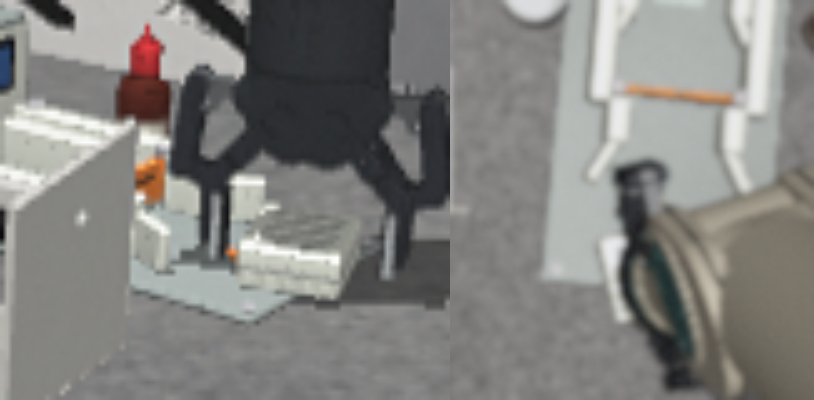

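Raise a bit, center, then close.

Call:
{"name": "arm_command", "arguments": {"series": [0.2,-0.3,0.3,0.3,-0.4,-0.4,0,0.2,-0.2,0.2,0.3,-0.3,-0.3,0,0,0,0,0,0,0,0.6,0,0,0,0,0,0,1,0,0,0,0,0,0,1,0,0,0,0,0,0,1,0,0,0,0,0,0,1,0,0,0,0,0,0,1], "force": 40}}

```text
clock: 28.4
tool_pos: [0.4148, -0.2447, 0.0199]
tcp_rot: [-0.496, 1.561, -0.294]
wrist_force: [-0.6, 0.3, -1.6]
gripper_width: 0.0553
```

```bash
python3 - <<'E'
from h import *
rec()
th=np.radians(-6.3);d=np.array([np.cos(th),np.sin(th)]);n=np.array([-d[1],d[0]]);g=np.array([.527,-.257])
b=g-.1*d;print(b)
goal([*b,.045],[0,0,-1],[*n,0])
E
```

```text
t 28.4 p [ 0.4148 -0.2447  0.0199] F [-0.6  0.3 -1.6] w 0.0553
x [ 0.01  -0.003 -1.   ] z [0.98  0.201 0.009] q [ 0.66  0.8  -0.27  2.13  0.73  0.29 -0.04]
[ 0.4276039  -0.24602657]
d [ 1.28 -0.13  2.51] rv [-0.2  0.6 72.1] rows 10.2
```

Call:
{"name": "arm_command", "arguments": {"series": [0,0,1,0,0,0,1,0.1,0,1.5,0,0,1,1,0.2,0,0.3,0,0.1,6.6,1,0.2,0,0,0,0.1,6.6,1,0.2,0,0,0,0.1,6.6,1,0.2,0,0,0,0.1,6.6,1,0.2,0,0,0,0.1,6.6,1,0.2,0,0,0,0.1,6.6,1]}}

```text
clock: 29.07
tool_pos: [0.4263, -0.2444, 0.0483]
tcp_rot: [2.897, 1.565, -2.444]
wrist_force: [-0.8, 0.0, -0.7]
gripper_width: 0.0549
```

```bash
python3 - <<'E'
from h import *
rec()
th=np.radians(-6.3);d=np.array([np.cos(th),np.sin(th)]);n=np.array([-d[1],d[0]]);g=np.array([.527,-.257])
b=g-.1*d;print(b)
goal([*b,.045],[0,0,-1],[*n,0])
E
```

```text
t 29.07 p [ 0.4263 -0.2444  0.0483] F [-0.8  0.  -0.7] w 0.0549
x [-0.004 -0.004 -1.   ] z [ 0.588  0.809 -0.005] q [ 0.83  0.8  -0.56  2.09  0.89  0.51  0.54]
[ 0.4276039  -0.24602657]
d [ 0.13 -0.16 -0.33] rv [ 0.3 -0.2 29.7] rows 4.2
```

Call:
{"name": "arm_command", "arguments": {"series": [0,0,0,0,0,6,1,0,0,0,0,0,6,1,0,0,0,0,0,6,1,0,0,0,0,0,6,1,0,0,0,0,0,5,1,0,0,0,0,0,0,1,0,0,0,0,0,0,1,0,0,0,0,0,0,1]}}

```text
clock: 29.73
tool_pos: [0.4251, -0.2443, 0.0466]
tcp_rot: [2.282, 1.565, -2.528]
wrist_force: [-0.0, 0.0, -1.6]
gripper_width: 0.0555
```

```bash
python3 - <<'E'
from h import *
rec()
th=np.radians(-6.3);d=np.array([np.cos(th),np.sin(th)]);n=np.array([-d[1],d[0]]);g=np.array([.527,-.257])
b=g-.1*d
goal([*b,.0185],[0,0,-1],[*n,0])
s=grab_frame("side");f=grab_frame("top")
cv2.imwrite("pics/d2.png",np.hstack([cv2.resize(s["img"][180:260,340:430],(450,400)),cv2.resize(f["img"][210:320,370:470],(364,400))]))
E
```

```text
t 29.73 p [ 0.4251 -0.2443  0.0466] F [-0.   0.  -1.6] w 0.0555
x [-0.005 -0.003 -1.   ] z [ 0.098  0.995 -0.004] q [ 0.91  0.84 -0.68  2.09  1.    0.59  0.96]
d [ 0.25 -0.17 -2.81] rv [ 0.2 -0.3 -0.7] rows 0.7
```

View pics/d2.png

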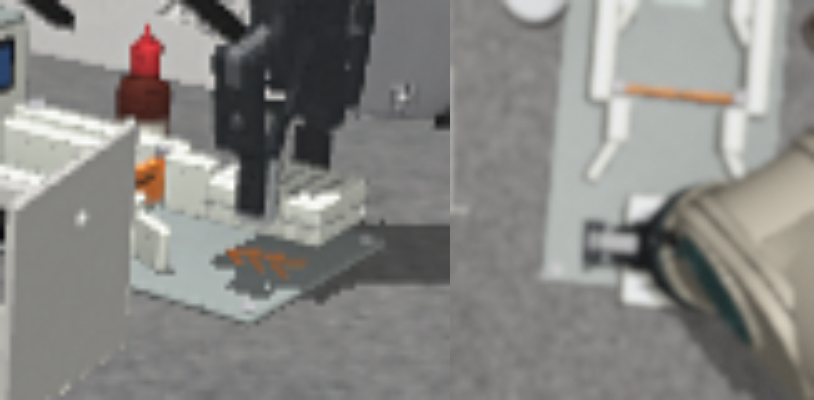

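Call:
{"name": "arm_command", "arguments": {"series": [0.1,-0.1,-0.6,0,0,-0.4,1,0.1,-0.1,-0.7,0,0,-0.3,1,0,0,-0.6,0,0,0,1,0,0,-0.4,0,0,0,1,0,0,-0.2,0,0,0,1,0,0,-0.1,0,0,0,1,0,0,0,0,0,0,1,0,0,0,0,0,0,1]}}

```text
clock: 30.5
tool_pos: [0.428, -0.2467, 0.02]
tcp_rot: [2.763, 1.562, -2.062]
wrist_force: [-0.6, -0.0, -0.9]
gripper_width: 0.055
```

```bash
python3 - <<'E'
from h import *
rec()
E
```

```text
t 30.5 p [ 0.428  -0.2467  0.02  ] F [-0.6 -0.  -0.9] w 0.055
x [-0.004 -0.008 -1.   ] z [ 0.112  0.994 -0.008] q [ 0.87  0.88 -0.62  2.09  1.07  0.55  0.89]
```

Call:
{"name": "arm_command", "arguments": {"series": [0,0,-0.1,0,0,0,1,0,0,-0.1,0,0,0,1,0,0,-0.1,0,0,0,1,0,0,0,0,0,0,1,0,0,0,0,0,0,1,0,0,0,0,0,0,1,0,0,0,0,0,0,1,0,0,0,0,0,0,1]}}

```text
clock: 31.17
tool_pos: [0.4282, -0.2466, 0.0197]
tcp_rot: [2.975, 1.559, -1.85]
wrist_force: [-1.5, -0.8, 4.9]
gripper_width: 0.0555
```

```bash
python3 - <<'E'
from h import *
rec()
E
```

```text
t 31.17 p [ 0.4282 -0.2466  0.0197] F [-1.5 -0.8  4.9] w 0.0555
x [-0.003 -0.011 -1.   ] z [ 0.112  0.994 -0.012] q [ 0.86  0.88 -0.62  2.09  1.08  0.54  0.88]
```

Call:
{"name": "arm_command", "arguments": {"series": [0,0,0.1,0,0,0,0,0,0,0,0,0,0,0,0,0,0,0,0,0,0,0,0,0,0,0,0,0,0,0,1.5,0,0,0,0,0,0,2.5,0,0,0,0,0,0,3,0,0,0,0,0,0,2,0,0,0,0]}}

```text
clock: 31.83
tool_pos: [0.4247, -0.2443, 0.1084]
tcp_rot: [2.007, 1.557, -2.816]
wrist_force: [0.6, -0.6, 0.5]
gripper_width: 0.0858
```

Call:
{"name": "arm_command", "arguments": {"series": [-1.2,0.1,0,0,0,0,1,-1.2,0.1,0,0,0,0,1,-1.2,0.1,0,0,0,0,1,-1.2,0.1,0,0,0,0,1,-0.8,0.1,0,0,0,0,1,-0.5,0.1,0,0,0,0,1,0,0,0,0,0,0,1,0,0,0,0,0,0,1]}}

```text
clock: 32.5
tool_pos: [0.3609, -0.2383, 0.1113]
tcp_rot: [2.336, 1.56, -2.488]
wrist_force: [1.5, 0.7, 0.4]
gripper_width: -0.0001
```

```bash
python3 - <<'E'
from h import *
rec()
s=grab_frame("side");f=grab_frame("top")
cv2.imwrite("pics/d3.png",np.hstack([cv2.resize(s["img"][180:260,340:430],(450,400)),cv2.resize(f["img"][210:320,370:470],(364,400))]))
E
```

```text
t 32.5 p [ 0.3609 -0.2383  0.1113] F [1.5 0.7 0.4] w -0.0001
x [-0.008 -0.006 -1.   ] z [ 0.111  0.994 -0.007] q [ 1.04  0.68 -0.78  2.21  0.89  0.62  1.05]
```

View pics/d3.png

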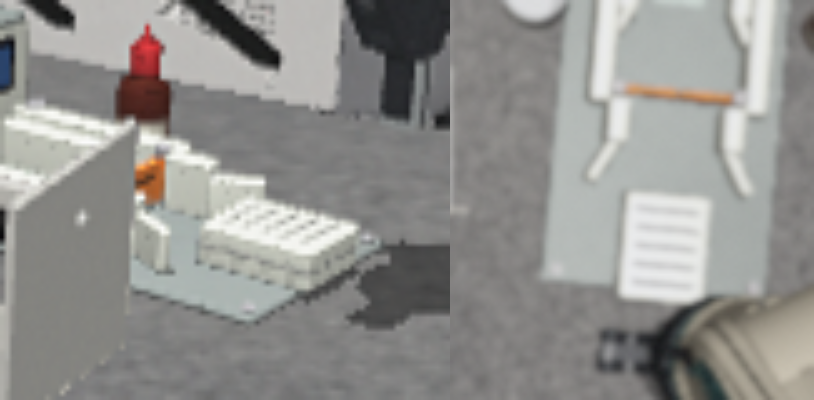

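```bash
python3 - <<'E'
from h import *
f=grab_frame("top")
cv2.imwrite("pics/d4.png",cv2.resize(f["img"][225:300,405:465],(640,800)[::1],interpolation=2)[:600] if 0 else cv2.resize(f["img"][225:300,405:463],(464,600),interpolation=2))
E
```

```text
(no output)
```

View pics/d4.png

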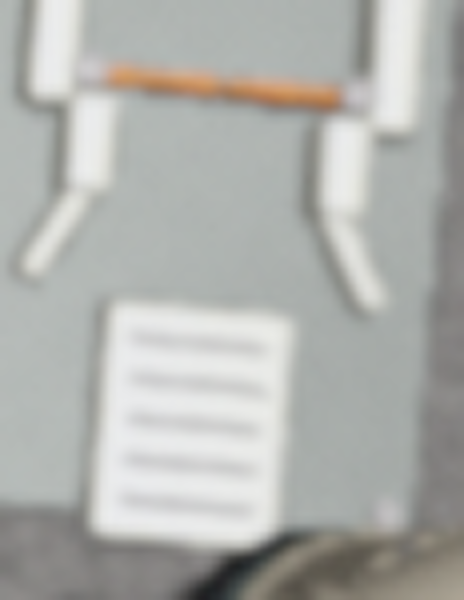

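```bash
python3 - <<'E'
from h import *
f=grab_frame("top")
def w(pts,z):
    q=np.array(pts,float)/8+[405,225]-.45;return onz(f,q,z)[:,:2]
C=w([(110,300),(295,317),(271,547),(90,537)],.029);print(C.round(4).tolist(),C.mean(0).round(4))
for a,b in((0,3),(1,2)): e=C[a]-C[b];print(np.degrees(np.arctan2(e[1],e[0])),np.linalg.norm(e))
L=w([(117,100),(110,185),(325,120),(318,210)],.039);print(L.round(4).tolist());
m1=(L[0]+L[2])/2;m2=(L[1]+L[3])/2;print("lane mid",m1.round(4),m2.round(4),np.linalg.norm(L[0]-L[2]))
for a,b in((0,1),(2,3)): e=L[a]-L[b];print(np.degrees(np.arctan2(e[1],e[0])))
H=w([(93,70),(357,95)],.039);print("hinge mid",H.mean(0).round(4),np.linalg.norm(H[0]-H[1]), np.degrees(np.arctan2(H[0,1]-H[1,1],H[0,0]-H[1,0]))-90)
E
```

```text
[[0.4636, -0.2227], [0.4575, -0.278], [0.3893, -0.2688], [0.3935, -0.2148]] [ 0.426  -0.2461]
-6.405477524553396 0.07063298697041187
-7.6666633964372215 0.06878476923688931
[[0.5225, -0.2248], [0.4974, -0.2219], [0.5154, -0.2867], [0.4888, -0.2837]]
lane mid [ 0.519  -0.2557] [ 0.4931 -0.2528] 0.06234183342534025
-6.423197765496624
-6.327720755986672
hinge mid [ 0.5271 -0.2572] 0.07915554533708344 -6.435707655814838
```

Call:
{"name": "arm_command", "arguments": {"series": [0,0,-2,0.4,-0.4,0,1,0,0,-2,0.3,-0.3,0,1,0,0,-2,0,0,0,1,0,0,-1.5,0,0,0,1,0,0,-1,0,0,0,1,0,0,-0.4,0,0,0,1,0,0,0,0,0,0,1,0,0,0,0,0,0,1]}}

```text
clock: 33.37
tool_pos: [0.3681, -0.2386, 0.019]
tcp_rot: [-1.065, 1.556, 0.397]
wrist_force: [-0.0, 0.3, 0.5]
gripper_width: -0.0002
```

```bash
cat >> h.py <<'E'
def dock():
    o=get_obs();th=np.radians(-6.4);d=np.array([np.cos(th),np.sin(th)]);n=np.array([-d[1],d[0]]);g=np.array([.506,-.2543])+.0212*d
    r=o["tool_pos"][:2]-g;A=R.from_euler('xyz',o["tcp_rot"]).as_matrix()
    print("t",round(o["clock"],2),"dock x,y mm",(r@d*1000).round(1),(r@n*1000).round(1),"z",o["tool_pos"][2].round(4),"F",o["wrist_force"].round(1),"jaw yaw",np.degrees(np.arctan2(A[1,2],A[0,2])).round(1)-83.6,"x",A[:,0].round(3))
E
python3 - <<'E'
from h import *
dock()
s=grab_frame("side")
cv2.imwrite("pics/d5.png",cv2.resize(s["img"][180:260,340:440],(750,600)))
E
```

```text
t 33.37 dock x,y mm -160.0 0.3 z 0.019 F [-0.   0.3  0.5] jaw yaw 0.10000000000000853 x [ 0.013  0.006 -1.   ]
```

View pics/d5.png

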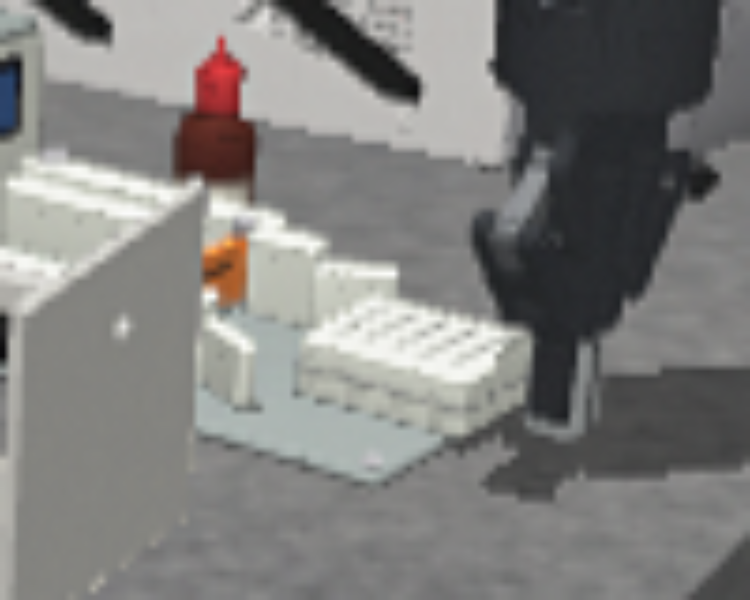

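Call:
{"name": "arm_command", "arguments": {"series": [0.8,-0.09,0,0,0,0,1,0.8,-0.09,0,0,0,0,1,0.8,-0.09,0,0,0,0,1,0.8,-0.09,0,0,0,0,1,0.8,-0.09,0,0,0,0,1,0.8,-0.09,0,0,0,0,1,0.5,-0.05,0,0,0,0,1,0.2,-0.02,0,0,0,0,1]}}

```text
clock: 34.08
tool_pos: [0.4275, -0.2464, 0.0228]
tcp_rot: [-1.266, 1.554, 0.193]
wrist_force: [-0.4, -0.6, -0.6]
gripper_width: -0.0002
```

```bash
python3 - <<'E'
from h import *
dock()
f=grab_frame("top");s=grab_frame("side")
cv2.imwrite("pics/d6.png",np.hstack([cv2.resize(s["img"][180:260,340:430],(450,400)),cv2.resize(f["img"][210:320,370:470],(364,400))]))
E
```

```text
t 34.08 dock x,y mm -100.1 -0.9 z 0.0228 F [-0.4 -0.6 -0.6] jaw yaw 0.0 x [ 0.017  0.003 -1.   ]
```

View pics/d6.png

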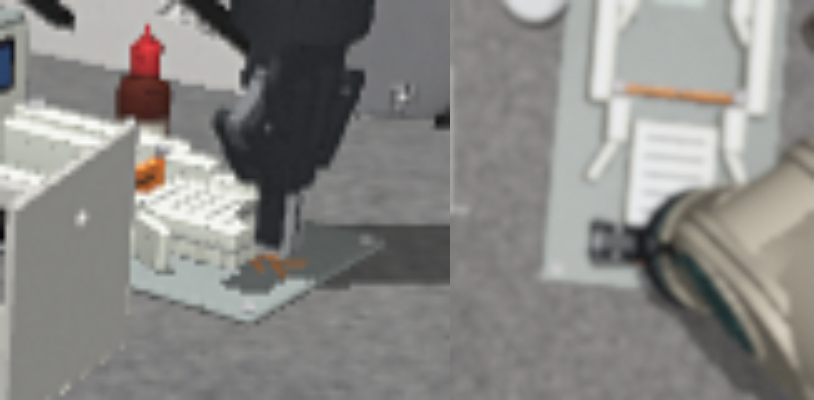

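Call:
{"name": "arm_command", "arguments": {"series": [0.7,-0.06,-0.1,0,0,0,1,0.7,-0.06,-0.1,0,-0.3,0,1,0.7,-0.06,-0.1,0,-0.3,0,1,0.7,-0.06,-0.05,0,-0.2,0,1,0.7,-0.08,-0.05,0,0,0,1,0.7,-0.08,-0.05,0,0,0,1,0.5,-0.05,0,0,0,0,1,0.2,-0.02,0,0,0,0,1]}}

```text
clock: 34.85
tool_pos: [0.4465, -0.2489, 0.0163]
tcp_rot: [1.744, 1.54, -3.085]
wrist_force: [-3.5, -0.0, 4.2]
gripper_width: 0.0001
```

```bash
python3 - <<'E'
from h import *
dock()
f=grab_frame("top");s=grab_frame("side")
cv2.imwrite("pics/d7.png",np.hstack([cv2.resize(s["img"][180:260,340:430],(450,400)),cv2.resize(f["img"][190:300,370:470],(364,400))]))
E
```

```text
t 34.85 dock x,y mm -80.9 -1.3 z 0.0163 F [-3.5 -0.   4.2] jaw yaw -0.29999999999999716 x [-0.031 -0.002 -1.   ]
```

View pics/d7.png

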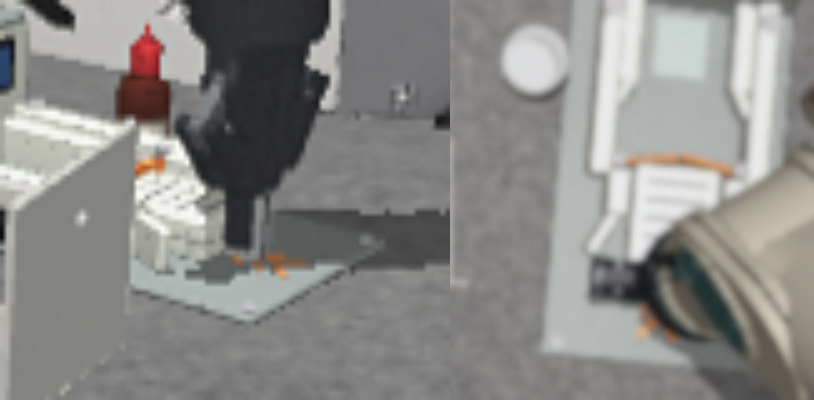

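Call:
{"name": "arm_command", "arguments": {"series": [0.3,0,0.3,0,-0.6,0,1,0.8,-0.03,0.2,0,-0.5,0,1,1,-0.07,0,0,-0.3,0,1,1,-0.07,0,0,-0.3,0,1,1,-0.08,0,0,-0.2,0,1,1,-0.08,0,0,-0.2,0,1,1,-0.08,0,0,-0.2,0,1,1,-0.08,0,0,-0.2,0,1]}}

```text
clock: 35.62
tool_pos: [0.4514, -0.2492, 0.017]
tcp_rot: [1.743, 1.448, -3.095]
wrist_force: [-20.3, 3.7, 19.5]
gripper_width: -0.0001
```

```bash
python3 - <<'E'
from h import *
dock()
f=grab_frame("top");s=grab_frame("side")
cv2.imwrite("pics/d8.png",np.hstack([cv2.resize(s["img"][180:260,340:430],(450,400)),cv2.resize(f["img"][190:300,370:470],(364,400))]))
E
```

```text
t 35.62 dock x,y mm -76.0 -1.0 z 0.017 F [-20.3   3.7  19.5] jaw yaw -0.7999999999999972 x [-0.122 -0.006 -0.993]
```

View pics/d8.png

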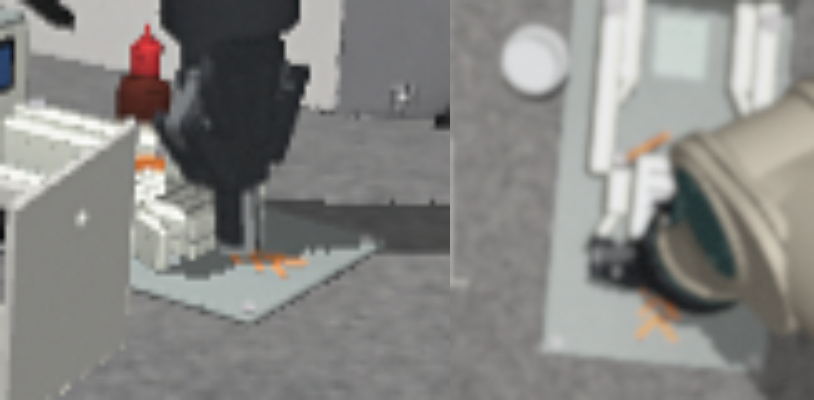

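Call:
{"name": "arm_command", "arguments": {"series": [-0.3,0.03,0.3,0,-2,0.2,1,-0.2,0.03,0.3,0,-2,0.3,1,0,0,0.2,0,-2,0.3,1,0,0,0.1,0,-1,0,1,0,0,0,0,0,0,1,0,0,0,0,0,0,1,0,0,0,0,0,0,1,0,0,0,0,0,0,1]}}

```text
clock: 36.38
tool_pos: [0.445, -0.2474, 0.0253]
tcp_rot: [2.985, 1.565, -1.839]
wrist_force: [-1.4, -0.4, -0.3]
gripper_width: -0.0
```

```bash
python3 - <<'E'
from h import *
dock()
f=grab_frame("top");s=grab_frame("side")
cv2.imwrite("pics/d9.png",np.hstack([cv2.resize(s["img"][180:260,340:430],(450,400)),cv2.resize(f["img"][190:300,370:470],(364,400))]))
E
```

```text
t 36.38 dock x,y mm -82.6 0.1 z 0.0253 F [-1.4 -0.4 -0.3] jaw yaw 0.10000000000000853 x [-0.002 -0.006 -1.   ]
```

View pics/d9.png

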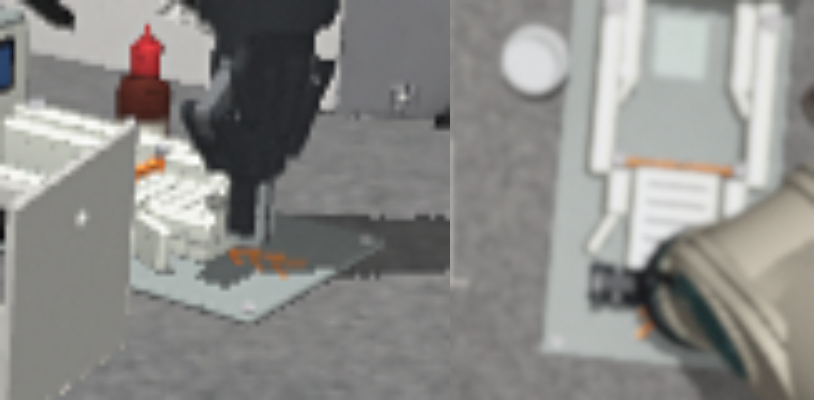

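Call:
{"name": "arm_command", "arguments": {"series": [0.6,-0.06,0,0,-0.5,0,1,0.8,-0.08,0.05,0,-1,0,1,0.8,-0.08,0.1,0,-1,0,1,0.8,-0.08,0.1,0,-1,0,1,0.8,-0.08,0.1,0,-1,0,1,0.8,-0.08,0.1,0,-1,0,1,0.8,-0.08,0.1,0,-1,0,1,0.8,-0.08,0.1,0,-1,0,1]}}

```text
clock: 37.15
tool_pos: [0.447, -0.2479, 0.0239]
tcp_rot: [-1.992, 1.554, -0.543]
wrist_force: [-15.3, 3.9, 13.2]
gripper_width: -0.0002
```

```bash
python3 - <<'E'
from h import *
dock()
f=grab_frame("top");s=grab_frame("side")
cv2.imwrite("pics/d10.png",np.hstack([cv2.resize(s["img"][180:260,340:430],(450,400)),cv2.resize(f["img"][190:300,370:470],(364,400))]))
E
```

```text
t 37.15 dock x,y mm -80.5 -0.2 z 0.0239 F [-15.3   3.9  13.2] jaw yaw -0.5999999999999943 x [ 0.015 -0.009 -1.   ]
```

View pics/d10.png

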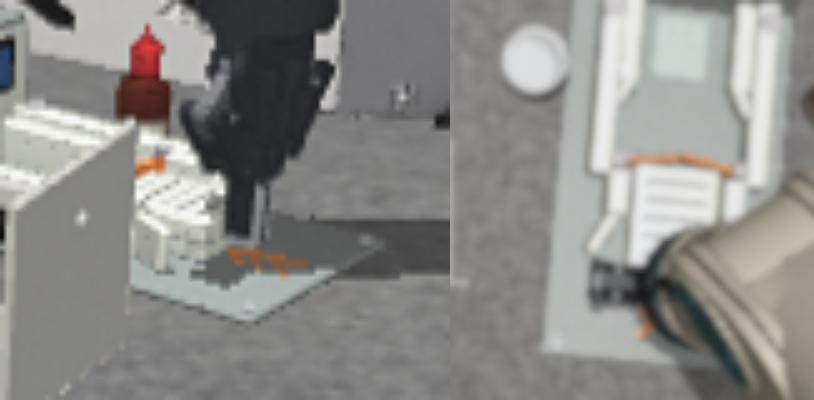

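```bash
python3 - <<'E'
from h import *
f=grab_frame("top");s=grab_frame("side")
a=cv2.resize(s["img"][170:250,350:420],(525,600),interpolation=2);cv2.imwrite("pics/e1.png",a)
b=cv2.resize(f["img"][220:290,400:460],(514,600),interpolation=2);cv2.imwrite("pics/e2.png",b)
th=np.radians(-6.4);d=np.array([np.cos(th),np.sin(th)]);n=np.array([-d[1],d[0]]);g=np.array([.506,-.2543])+.0212*d
for q in((411,263),(411,275)):
  for z in(.04,.06,.08):
    p=onz(f,[q],z)[0][:2]-g;print(q,z,(p@d*1000).round(),(p@n*1000).round())
o=get_obs();print(o["ft_torque"],o["effort"].round(2))
E
```

```text
(411, 263) 0.04 -71.0 46.0
(411, 263) 0.06 -72.0 49.0
(411, 263) 0.08 -73.0 52.0
(411, 275) 0.04 -99.0 43.0
(411, 275) 0.06 -100.0 46.0
(411, 275) 0.08 -100.0 49.0
[0.74143999 3.15614509 0.07948811] [-2.220e+00 -4.918e+01 -1.036e+01 -1.516e+01  1.940e+00 -3.770e+00
 -4.000e-02]
```

View pics/e1.png

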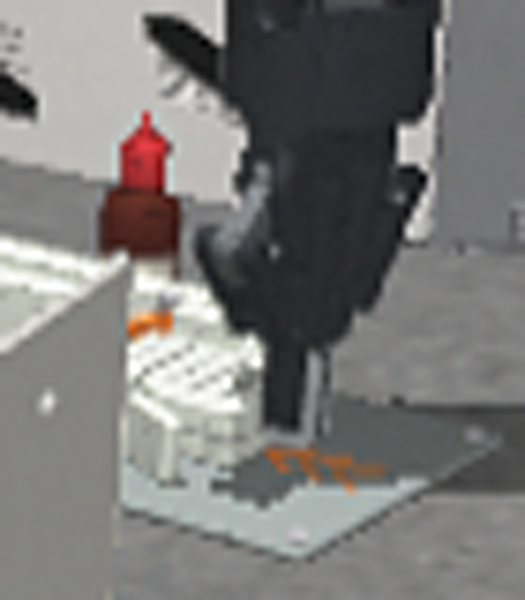

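View pics/e2.png

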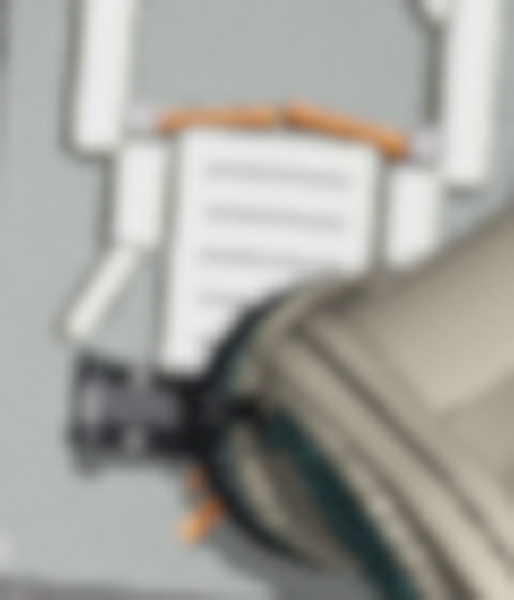

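Call:
{"name": "arm_command", "arguments": {"series": [0,0,0.5,0,-0.5,0.3,1,0.6,-0.06,0.5,0,-0.8,0.3,1,0.8,-0.08,0.5,0,-0.8,0,1,0.8,-0.08,0.4,0,-0.8,0,1,0.8,-0.08,0.4,0,-0.8,0,1,0.8,-0.08,0.4,0,-0.8,0,1,0.8,-0.08,0.4,0,-0.8,0,1,0.8,-0.08,0.4,0,-0.8,0,1]}}

```text
clock: 38.02
tool_pos: [0.4586, -0.2502, 0.049]
tcp_rot: [-1.61, 1.532, -0.157]
wrist_force: [-11.7, 0.3, 3.5]
gripper_width: -0.0001
```

```bash
python3 - <<'E'
from h import *
dock()
f=grab_frame("top");s=grab_frame("side")
cv2.imwrite("pics/d11.png",np.hstack([cv2.resize(s["img"][180:260,340:430],(450,400)),cv2.resize(f["img"][190:300,370:470],(364,400))]))
E
```

```text
t 38.02 dock x,y mm -68.8 -1.2 z 0.049 F [-11.7   0.3   3.5] jaw yaw -0.3999999999999915 x [ 0.038 -0.006 -0.999]
```

View pics/d11.png

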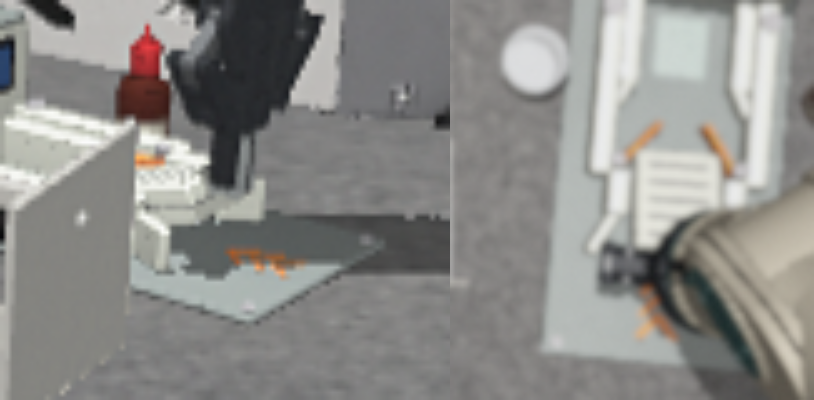

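Call:
{"name": "arm_command", "arguments": {"series": [0.3,-0.02,-0.7,0,0.3,0.2,1,0.3,-0.02,-0.7,0,0,0.2,1,0.4,-0.04,-0.6,0,-0.4,0,1,0.6,-0.06,-0.2,0,-0.6,0,1,0.8,-0.07,0.1,0,-0.8,0,1,0.8,-0.07,0.2,0,-0.8,0,1,0.8,-0.07,0.2,0,-0.8,0,1,0.8,-0.07,0.2,0,-0.8,0,1]}}

```text
clock: 38.78
tool_pos: [0.4601, -0.253, 0.0245]
tcp_rot: [-1.962, 1.553, -0.512]
wrist_force: [-13.0, 4.4, -0.0]
gripper_width: -0.0002
```

```bash
python3 - <<'E'
from h import *
dock()
f=grab_frame("top");s=grab_frame("side")
cv2.imwrite("pics/d12.png",np.hstack([cv2.resize(s["img"][180:260,340:430],(450,400)),cv2.resize(f["img"][190:300,370:470],(364,400))]))
E
```

```text
t 38.78 dock x,y mm -66.9 -3.8 z 0.0245 F [-13.    4.4  -0. ] jaw yaw -0.5 x [ 0.015 -0.009 -1.   ]
```

View pics/d12.png

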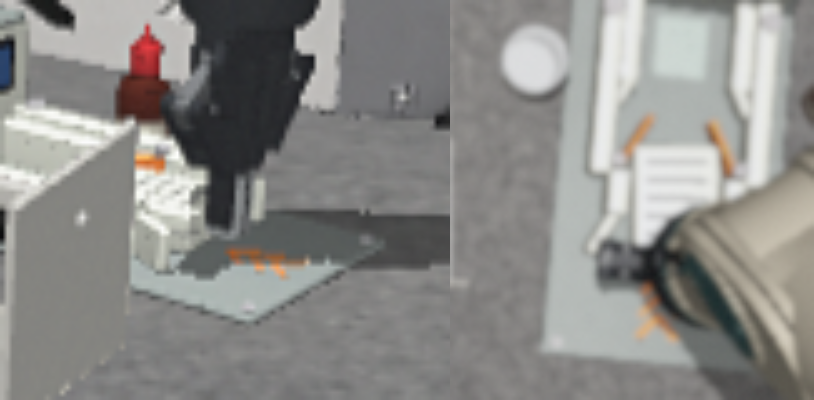

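Call:
{"name": "arm_command", "arguments": {"series": [1.1,0.1,0.2,0,-1,0.1,1,1.2,0.1,0.2,0,-1,0.1,1,1.2,0.05,0.2,0,-1,0.1,1,1.2,0.05,0.2,0,-1,0.1,1,1.2,0,0.2,0,-1,0.1,1,1.2,0,0.2,0,-1,0,1,1.2,-0.05,0.2,0,-1,0,1,1.2,-0.05,0.2,0,-1,0,1]}}

```text
clock: 39.55
tool_pos: [0.5417, -0.2531, 0.0354]
tcp_rot: [-1.535, 1.445, -0.082]
wrist_force: [-5.2, -1.7, -0.2]
gripper_width: 0.0002
```

```bash
python3 - <<'E'
from h import *
dock()
f=grab_frame("top");s=grab_frame("side")
cv2.imwrite("pics/d13.png",np.hstack([cv2.resize(s["img"][180:260,340:430],(450,400)),cv2.resize(f["img"][190:300,370:470],(364,400))]))
E
```

```text
t 39.55 dock x,y mm 14.2 5.2 z 0.0354 F [-5.2 -1.7 -0.2] jaw yaw -0.3999999999999915 x [ 0.125 -0.01  -0.992]
```

View pics/d13.png

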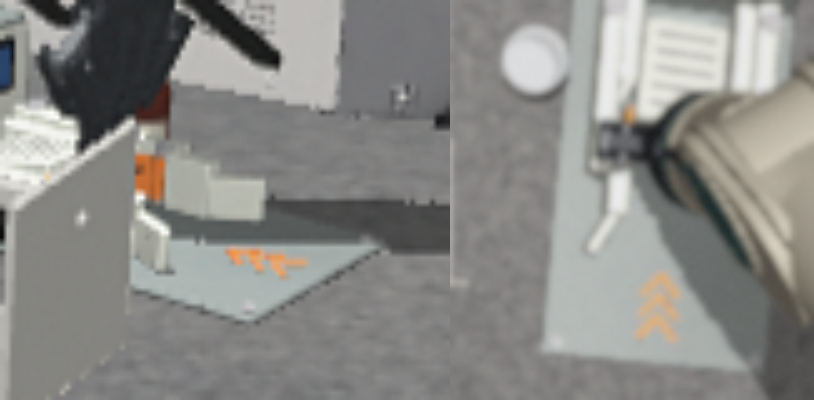

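Call:
{"name": "arm_command", "arguments": {"series": [-0.1,-0.2,-0.3,0,2.5,0.2,1,0,-0.2,-0.4,0,2.5,0.2,1,0,-0.1,-0.3,0,1.5,0,1,0.2,-0.05,-0.1,0,0,0,1,0.3,-0.03,0,0,0,0,1,0.3,-0.03,0,0,0,0,1,0.3,-0.03,0,0,0,0,1,0,0,0,0,0,0,1]}}

```text
clock: 40.32
tool_pos: [0.5576, -0.2571, 0.0276]
tcp_rot: [-1.797, 1.55, -0.333]
wrist_force: [0.6, -1.0, -0.4]
gripper_width: -0.0002
```

```bash
python3 - <<'E'
from h import *
dock()
f=grab_frame("top")
cv2.imwrite("pics/d14.png",cv2.resize(f["img"][180:260,405:465],(450,600),interpolation=2))
E
```

```text
t 40.32 dock x,y mm 30.4 3.0 z 0.0276 F [ 0.6 -1.  -0.4] jaw yaw 0.30000000000001137 x [ 0.019 -0.007 -1.   ]
```

View pics/d14.png

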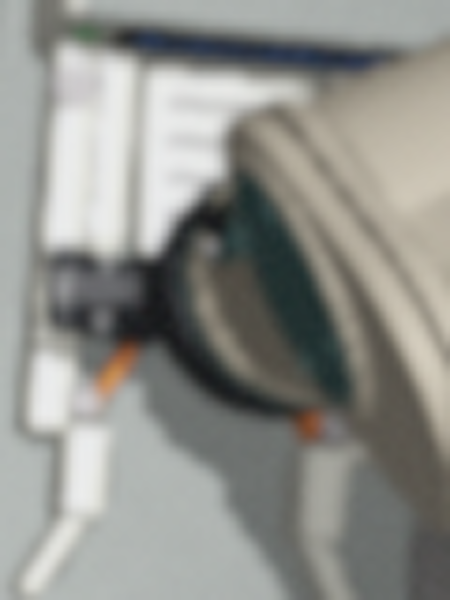

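Call:
{"name": "arm_command", "arguments": {"series": [0.2,-0.15,-0.1,0,0,0,1,0.2,-0.12,0,0,0,0,1,0.2,-0.05,0,0,0,0,1,0.2,-0.02,0,0,0,0,1,0.2,-0.02,0,0,0,0,1,0.2,-0.02,0,0,0,0,1,0,0,0,0,0,0,1,0,0,0,0,0,0,1]}}

```text
clock: 41.03
tool_pos: [0.558, -0.2573, 0.0271]
tcp_rot: [2.916, 1.566, -1.901]
wrist_force: [-2.6, -0.2, -1.5]
gripper_width: 0.0001
```

```bash
python3 - <<'E'
from h import *
dock()
E
```

```text
t 41.03 dock x,y mm 30.8 2.8 z 0.0271 F [-2.6 -0.2 -1.5] jaw yaw 0.4000000000000057 x [-0.002 -0.005 -1.   ]
```

Call:
{"name": "arm_command", "arguments": {"series": [0.4,-0.05,0.05,0,-0.3,0,1,0.4,-0.05,0.05,0,-0.3,0,1,0.4,-0.05,0.05,0,-0.3,0,1,0.4,-0.05,0.05,0,-0.3,0,1,0,0,0,0,0,0,1,0,0,0,0,0,0,1,0,0,0,0,0,0,1,0,0,0,0,0,0,1]}}

```text
clock: 41.7
tool_pos: [0.5579, -0.2583, 0.0271]
tcp_rot: [2.068, 1.557, -2.749]
wrist_force: [-4.2, 0.6, 0.9]
gripper_width: -0.0001
```

```bash
python3 - <<'E'
from h import *
dock()
E
```

```text
t 41.7 dock x,y mm 30.9 1.8 z 0.0271 F [-4.2  0.6  0.9] jaw yaw 0.4000000000000057 x [-0.013 -0.005 -1.   ]
```

Call:
{"name": "arm_command", "arguments": {"series": [-0.3,0.03,0,0,0,0,1,-0.2,0.02,0.1,0,0,0,1,0,0,0.5,0,0,0,1,0,0,1,0,0,0,1,0,0,1.5,0,0,0,1,0,0,2.5,0,0,0,1,0,0,3,0,0,0,1,0,0,3,0,0,0,1]}}

```text
clock: 42.37
tool_pos: [0.5555, -0.2556, 0.1476]
tcp_rot: [1.635, 1.563, 3.104]
wrist_force: [0.5, -0.9, 0.4]
gripper_width: 0.0002
```

Call:
{"name": "arm_command", "arguments": {"series": [-1,0,2,0,0,0,1,-2.5,0.5,1,0,0,0,1,-3,0.5,0.5,0,0,0,1,-3,0.5,0,0,0,0,1,-3,0.5,0,0,0,0,1,-3,0.3,0,0,0,0,1,-1,0,0,0,0,0,1,0,0,0,0,0,0,1]}}

```text
clock: 43.03
tool_pos: [0.3977, -0.2207, 0.2064]
tcp_rot: [-1.627, 1.541, -0.144]
wrist_force: [-0.3, -0.2, -0.7]
gripper_width: 0.0
```

```bash
python3 - <<'E'
from h import *
dock()
f=grab_frame("top");s=grab_frame("side")
cv2.imwrite("pics/f1.png",np.hstack([cv2.resize(s["img"][150:290,300:440],(400,400)),cv2.resize(f["img"][150:260,395:475],(291,400))]))
cv2.imwrite("pics/f2.png",f["img"])
E
```

```text
t 43.03 dock x,y mm -132.6 21.3 z 0.2064 F [-0.3 -0.2 -0.7] jaw yaw 1.4000000000000057 x [ 0.029 -0.004 -1.   ]
```

View pics/f1.png

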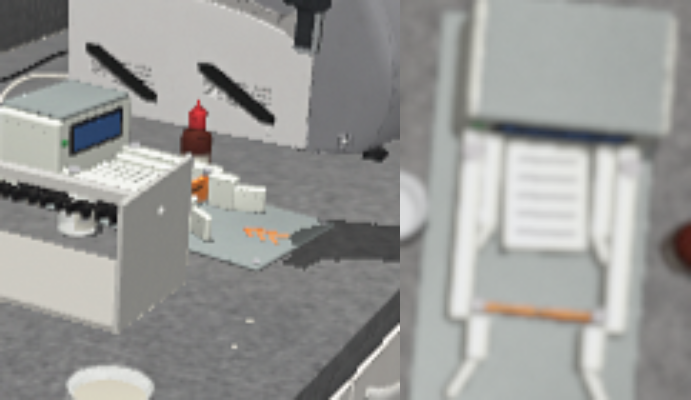

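View pics/f2.png

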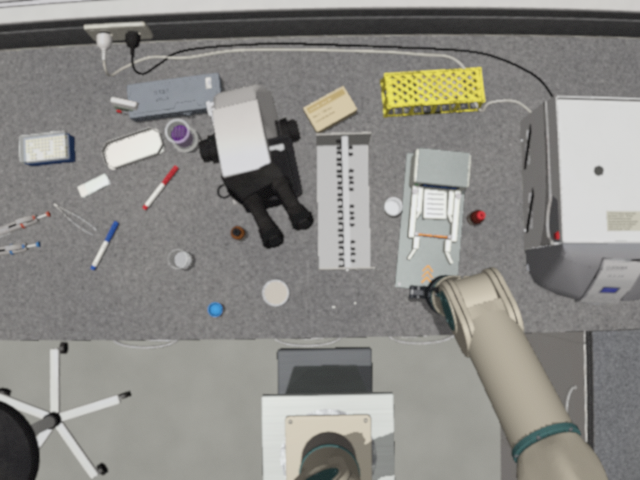

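```bash
python3 - <<'E'
from h import *
f=grab_frame("top")
cv2.imwrite("pics/f3.png",cv2.resize(f["img"][180:245,410:465],(508,600),interpolation=2))
a=cv2.imread("pics/top0.png");b=f["img"];d=cv2.absdiff(a,b).max(2)
for nm,(u,v) in dict(beaker=(181,260),petri=(275,293),oil=(238,233),cap=(216,309),stain=(477,216),jar=(393,207)).items(): print(nm,d[v-14:v+14,u-14:u+14].max())
E
```

```text
beaker 4
petri 3
oil 5
cap 4
stain 8
jar 4
```

View pics/f3.png

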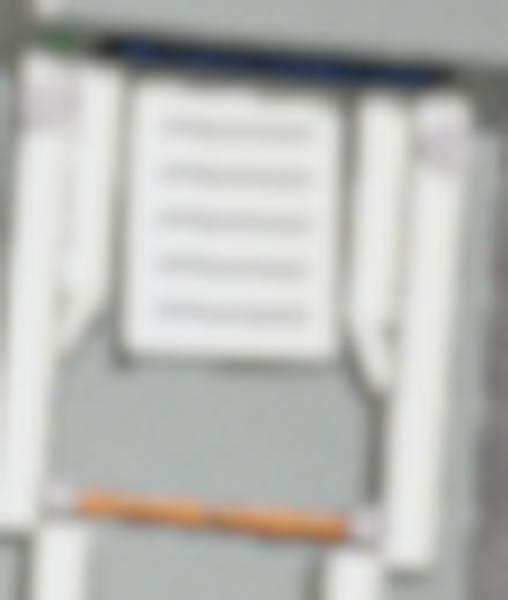

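```bash
python3 - <<'E'
from h import *
f=grab_frame("top")
q=np.array([(133,82),(345,97),(335,362),(120,352)],float)/9.23+[410,180]-.45
P=onz(f,q,.029)[:,:2];th=np.radians(-6.4);d=np.array([np.cos(th),np.sin(th)]);n=np.array([-d[1],d[0]]);g=np.array([.506,-.2543])+.0212*d
r=P-g;print(np.c_[r@d,r@n].round(4)*1000,(r.mean(0)@d*1000).round(1),(r.mean(0)@n*1000).round(1))
H=onz(f,np.array([(60,497),(365,522)])/9.23+[410,180]-.45,.037)[:,:2].mean(0)-g;print("hinge mid",(H@d*1000).round(1),(H@n*1000).round(1))
E
```

```text
[[110.6  27.4]
 [112.1 -28.3]
 [ 42.6 -31. ]
 [ 39.9  25.2]] 76.3 -1.7
hinge mid 0.6 -0.7
```

```bash
python3 - <<'E'
from h import *
print(job.finish_job())
st()
E
```

```text
the job is handed in; nothing more can be done
None
the job is handed in; nothing more can be done
```

The cartridge is in the reader with its scan face down, home against the end stop, and both flaps are shut behind it. I handed the job in at about 43 s of the 72 s limit.

**What I did:** I stood the cartridge on its end, regripped it from above, and laid it on the apron with the blue face down. I then regripped it once more to line it up with the lane and pushed it in with closed fingers. Last, I lifted the gripper straight up and moved it clear.

**Last checks:**
- **Position:** the cartridge centre measured at dock x ≈ 76 mm (home is 76 mm) and about 1.7 mm off the middle line. It did not move under a final push of about 4 N, and its ribbed white face is up.
- **Flaps:** both look shut across the lane in the top view.
- **Bystanders:** all six look unchanged when compared with the first top image.
- **Robot:** wrist force was near zero and the gripper was clear of everything.

**What went wrong along the way:**
- The first push jammed at the flaps. The fingertips rubbed on the base plate and pressed the cartridge down, with about 20 N measured at the wrist. I backed off and pushed higher.
- That next push briefly lifted the cartridge's rear before it settled flat and went through.
- One move call was refused as malformed, so the fingers opened while the arm was already backing away from the standing cartridge. It stayed upright.

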